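Clamp the end panel and scribe its rebate line with the awl

TASK

Swing the cam lever round clockwise, seen from above, until it drives the standing panel hard against the end stop and holds it tight. Then take the scratch awl from the rack and, with the handle leaning out from the panel by about 30 degrees, draw its point slowly and with light pressure along the base board, close in at the foot of the panel's front face, over practically the whole length of the panel, starting at the cam end and finishing at the stop end. Hang the awl back in its slot, leave the panel clamped, and leave the other things on the bench alone.

Things in the scene. Friction and masses are not known exactly. Their poses are not given: they have to be found in the camera images.
- jig: Plywood marking-out jig 190 x 263 x 12 mm, fixed. Origin at bench height; x across the panel, ahead and to the right of the robot; y along it, from cam to end stop. On it, in mm: base board; back fence behind the panel (face x 55, top z 90); end stop (face y 80, x 18 to 55, y to 105, top z 74), low strip before it (top z 26). Panel home: its origin at x 45.5, y 0.
- base_board: The fixed pale board in the jig that is scribed on, 140 x 160 x 18 mm. Origin at the centre of its underside, axes as the jig's; its top face is at z = 18 mm, 30 mm above the bench.
- end_panel: Loose plywood panel standing on the far edge of the base board, 18 (x) x 160 (y) x 150 mm tall, 0.3 kg. Origin at the centre of its underside, axes as the jig's. Front face (over the board) at x = -9 mm; the line to scribe is the foot of this face (z = 0), y = -80 (cam end) to 80 mm (stop end). Starts 4 to 8 mm short of the stop.
- cam_lever (a joint): Angle of the wooden cam lever, rad: 0 open, pointing away from the panel (jig direction x 0.26, y -0.97); grows as it swings clockwise seen from above; limit 1.66 (10 degrees short of jig -x). The panel meets the stop at about 1.48, beyond that the cam squeezes it and holds by friction: take it to 1.58 or more, with 5 to 20 N at the knob.
- cam_knob (a point): Middle of the graspable part of the black upright knob at the lever's end: round, 25 mm across, 47 mm tall, its top 23 mm above this point, the lever (12 mm thick, 20 mm wide) 24 mm below it. It does not spin on the lever. It moves on a circle of radius 105 mm about cam_pivot.
- cam_pivot (a point): Point on the cam's upright pivot axis, at the height of cam_knob. The cam disc, 44 mm across and set 9 mm off this axis, lies 18 to 43 mm below this height; the nut's top is 6 mm below it.
- awl_grip (a point): Centre of the scratch awl's round wooden handle (26 mm across, 95 mm long; its top is 40 mm above this point). z axis along the awl from the point to the handle's top. The awl weighs about 90 g and starts hanging upright in one of the rack's three slots; which one differs from start to start.
- awl_tip (a point): The awl's point, 140 mm from awl_grip along the awl's -z. Shank 80 mm long and 7 mm thick, tapering over its last 35 mm to a blunt 2.6 mm point; polished, it slides easily on wood (friction about 0.2).
- awl: The scratch awl: steel shank with point, steel collar 31 mm across and 5 mm thick, plain wooden handle. Origin on its axis at the collar's underside, which rests on the rack's shelf; point 80 mm below, handle's top 100 mm above; z axis along the awl to the handle's top.
- rack: Fixed plywood tool rack, 85 x 176 x 120 mm. Origin at bench height under the middle slot; x away from the robot, y left. Its shelf (15 mm thick, top z = 120, x -30 to 40 mm) has slots at y = -60, 0, 60 mm, 16 mm wide, open to the front, ending at x = 18 mm. The awl hangs in one at x = 0; the others hold screwdrivers stuck fast, handles 20 and 28 mm across, tops 105 mm above the shelf.
- tape_measure: Loose tape measure on the bench, 36 x 98 x 64 mm; bystander. Origin at the centre of its underside.
- offcut_0: Loose wood offcut on the bench, 38 x 120 x 38 mm; bystander. Origin at the centre of its underside.

How it is judged:
On the way, in this order (a step that is already met when the one before it is completed fails the run):
1. the cam lever clamps the end panel flush against the end stop (contact force between cam_lever and end_panel above 2 N and y of end_panel in the frame of jig between -0.002 and 0.003 m and x of end_panel in the frame of jig between 0.042 and 0.049 m and angle between end_panel's own z axis and vertical below 0.05 rad), for 0.2 s.
2. the leaning awl's point scribes the board along the panel's foot, part 1 of 7 from the cam end towards the stop (contact force between awl and base_board above 0.2 N and x of awl_tip in the frame of end_panel above -0.015 m and angle between awl's own z axis and vertical between 0.35 and 0.87 rad and x of awl_grip in the frame of end_panel below -0.045 m and y of awl_tip in the frame of end_panel between -0.066 and -0.048 m), for 0.08 s.
3. the leaning awl's point scribes the board along the panel's foot, part 2 of 7 from the cam end towards the stop (contact force between awl and base_board above 0.2 N and x of awl_tip in the frame of end_panel above -0.015 m and angle between awl's own z axis and vertical between 0.35 and 0.87 rad and x of awl_grip in the frame of end_panel below -0.045 m and y of awl_tip in the frame of end_panel between -0.048 and -0.03 m), for 0.08 s.
4. the leaning awl's point scribes the board along the panel's foot, part 3 of 7 from the cam end towards the stop (contact force between awl and base_board above 0.2 N and x of awl_tip in the frame of end_panel above -0.015 m and angle between awl's own z axis and vertical between 0.35 and 0.87 rad and x of awl_grip in the frame of end_panel below -0.045 m and y of awl_tip in the frame of end_panel between -0.03 and -0.01 m), for 0.08 s.
5. the leaning awl's point scribes the board along the panel's foot, part 4 of 7 from the cam end towards the stop (contact force between awl and base_board above 0.2 N and x of awl_tip in the frame of end_panel above -0.015 m and angle between awl's own z axis and vertical between 0.35 and 0.87 rad and x of awl_grip in the frame of end_panel below -0.045 m and y of awl_tip in the frame of end_panel between -0.01 and 0.01 m), for 0.08 s.
6. the leaning awl's point scribes the board along the panel's foot, part 5 of 7 from the cam end towards the stop (contact force between awl and base_board above 0.2 N and x of awl_tip in the frame of end_panel above -0.015 m and angle between awl's own z axis and vertical between 0.35 and 0.87 rad and x of awl_grip in the frame of end_panel below -0.045 m and y of awl_tip in the frame of end_panel between 0.01 and 0.03 m), for 0.08 s.
7. the leaning awl's point scribes the board along the panel's foot, part 6 of 7 from the cam end towards the stop (contact force between awl and base_board above 0.2 N and x of awl_tip in the frame of end_panel above -0.015 m and angle between awl's own z axis and vertical between 0.35 and 0.87 rad and x of awl_grip in the frame of end_panel below -0.045 m and y of awl_tip in the frame of end_panel between 0.03 and 0.048 m), for 0.08 s.
8. the leaning awl's point scribes the board along the panel's foot, part 7 of 7 from the cam end towards the stop (contact force between awl and base_board above 0.2 N and x of awl_tip in the frame of end_panel above -0.015 m and angle between awl's own z axis and vertical between 0.35 and 0.87 rad and x of awl_grip in the frame of end_panel below -0.045 m and y of awl_tip in the frame of end_panel between 0.048 and 0.066 m), for 0.08 s.
At the end, for the whole second after the job is handed in: The panel stands upright within 2 mm of the stop and against the fence, squeezed by the cam (over 2 N). The awl hangs at rest in a rack slot, upright (7 degrees), collar on the shelf (4 mm). It ran within 6 mm of the panel's face, leaning 20 to 50 degrees, to within 30 mm of both ends (all of step 1 and x of awl in the frame of rack between -0.02 and 0.015 m and y of awl in the frame of rack between -0.07 and 0.07 m and z of awl in the frame of rack between 0.116 and 0.125 m and angle between awl's own z axis and vertical below 0.12 rad and linear speed of awl below 0.02 m/s); the robot touches nothing.
It fails at once if the end panel is tipped over (angle between end_panel's own z axis and vertical above 0.2 rad).
It fails at once if the awl is dug into the board with more than 40 N (contact force between awl and base_board above 40 N).
It fails at once if the awl is dragged over the board faster than 0.12 m/s (contact force between awl and base_board above 0.5 N and linear speed of awl above 0.12 m/s).
It fails at once if the tape measure or the offcut is shifted by more than 30 mm (distance of any of tape_measure, offcut_0 from where it was at the start of the episode above 0.03 m).
It also fails if it takes over 69 s, if anything falls off the work surface, if the arm or the gripper's body presses on something with over 40 N, if the wrist force passes 120 N, or if a joint passes its speed limit or range.

ROBOT

A 6-joint arm with a two-finger parallel gripper is mounted at the origin on a cart in front of the work surface, level with it; the furniture and walls round the work are solid. World frame = base frame: x ahead of the robot, y to its left, z up, the work surface at z = 0. Lengths are in m, angles in rad, forces in N, time in s.
With the tool pointing down it reaches from about 0.375 to 0.9 m from the base axis. Payload 3.1 kg.
Tool frame: the origin (TCP) lies where the fingers leave the gripper's body, on its centre line; the fingertips stand 73 mm ahead of it and the grasp point (between the pads) lies 54 mm ahead of it; z points along the fingers, y is the line along which they close (so a half turn about z gives the same grasp; the last joint's range is limited). The gripper opens to 85 mm and grips with 20 to 120 N. Pads are 22 mm wide; open, the fingers measure 114 mm over their backs; the gripper's body (76 mm by 85 mm) begins 54 mm behind the grasp point. The pads swing forward as they close: fully open they stand 13 mm farther back than shut.
Start: joints at [1.032, 0.527, 1.433, -0, 1.181, -0.178], TCP at [0.221, 0.585, 0.304] pointing down, gripper open.
Joint ranges: [-3.08, 3.08], [-0.75, 2.2], [0.22, 2.44], [-1.43, 4.57], [0, 2.65], [-2.85, 2.85]. Speed limits (rad/s): [2.79, 2.79, 3.14, 3.14, 3.14, 3.14].

INTERFACE

Orientations are given as a unit quaternion [x, y, z, w].
In Python, from station import manip gives the robot as it stands.
- The arm moves only by the shell command python3 -m crank 'ROWS' [FORCE]. ROWS is JSON, a list of rows, each an object with "dp": the shift along the tool's x, y, z normalised to -1 to 1, where 1 is 50 cm, a list of three; "delta_rot": the turn, a rotation vector about the tool's x, y, z normalised to -1 to 1, where 1 is 2 pi rad, a list of three; "fingers": the opening, from -1 (shut) to 1 (fully open). A call has 1 to 12 rows; each row shifts and turns the commanded pose from where the row before left it, along the tool's axes as they then stand; what a row does not reach is not made up. A row lasts 1/12 s, in which the tool goes at most 41.7 mm and 7.16 degrees, less where a joint would pass 70% of its speed; a pose out of reach is approached as far as the arm can. A call with a number of a shift or a turn outside -1 to 1 is refused whole. A call with a gripper value outside its range is refused whole. The fingers move at their own pace and stop on an object; FORCE is the grip in N (left out, the last holds). Time passes only in rows, so rows that do not move let the fingers close. It gives the time, the measured TCP pose, the force, the opening and the grip force at its end, in the units of the state.
- manip.sense(): the state, without advancing time (a new reading comes with each control period).
- manip.snapshot(name): name is "scene" or "top"; returns (picture, depth): 400x640x3 uint8, red, green, blue; 400x640 float32, m along the optical axis (not along the pixel's ray), 0 where there is no reading.
- manip.camera_model(name): a dict with "fx", "fy", "cx", "cy" (pixels), "origin" and "attitude" of the camera in the world. Camera axes: x right, y up, looking along -z (the intrinsics and any distortion apply to the point x, -y, -z); pixel columns grow to the right and rows downward; lengths in m; the calibration is good to about 2 mm. A picture is of the moment at which its call begins. camera_model takes no time and is no camera call.
- manip.sign_off(): hands the job in; it is judged then, once.
The state is a dict: "t": time; "q": joint angles; "qd": joint speeds; "tau": joint torques, N m; "tcp_pos": TCP position; "tool_rot": TCP orientation; "force": force on the tool from outside, world axes, zero at the start; "ft_torque": the same for the moment, N m; "finger_gap": opening from 0.0 (shut) to 1.0 (fully open); "gripper_force": force on a finger pad.
Only numpy, scipy, OpenCV 4.12 (cv2) and the standard library are available. Lean on these libraries where they do the work, as an engineer would, in place of code of your own. Each camera call takes 0.05 s, during which the arm holds its last target. There are 200 camera calls.

## Working session

There is one attempt and no reset: what is moved stays moved. The work goes in short steps, Python scripts to look and compute and a shell command to move; the robot and the scene stay as the last step left them, time stands still between calls to the robot, and variables do not carry over. Pictures are saved under pics/ and viewed, at most 10 in all, crops included, and the job is handed in when it is done.

```bash
ls; mkdir -p pics
python3 - <<'E'
from station import manip
import cv2, numpy as np
for n in("scene","top"):
    p,d=manip.snapshot(n); cv2.imwrite(f"pics/{n}0.png",cv2.cvtColor(p,cv2.COLOR_RGB2BGR)); np.save(f"{n}0.npy",d)
    print(manip.camera_model(n))
print(manip.sense())
E
```

```text
pics
{'fx': 410.6761606252753, 'fy': 410.6761606252753, 'cx': 318.3172739800514, 'cy': 197.25498476466228, 'origin': array([-0.05943534, -0.59244497,  0.87279935]), 'attitude': array([ 0.39027568, -0.17182663, -0.35083236,  0.83371287])}
{'fx': 400.7800177681901, 'fy': 400.7800177681901, 'cx': 322.5688883818657, 'cy': 203.4014646150577, 'origin': array([0.31830533, 0.00802365, 1.39404641]), 'attitude': array([ 0.07103397, -0.0720047 , -0.69949875,  0.70743975])}
{'t': 0.1, 'q': array([ 1.03148305e+00,  5.28377179e-01,  1.43378075e+00, -7.45113383e-06,
        1.18139656e+00, -1.78508454e-01]), 'qd': array([-2.98830222e-05, -1.22284445e-03, -1.56993219e-03,  6.21018491e-04,
       -1.40375669e-03,  1.24538420e-03]), 'tau': array([-6.00306612e-04, -4.43301201e+01, -1.78585982e+01, -2.47359512e-04,
        3.89268287e-03, -2.19965017e-05]), 'tcp_pos': array([0.22035717, 0.58432539, 0.3030268 ]), 'tool_rot': array([ 1.79423988e-01,  9.83771351e-01, -9.19621267e-04, -3.41325295e-04]), 'force': array([ 0.72216238,  0.43018046, -0.61170083]), 'ft_torque': array([ 0.02316016, -0.01261784, -0.02328086]), 'gripper_force': 0.0, 'finger_gap': 0.9992049339553233}
```

View pics/scene0.png

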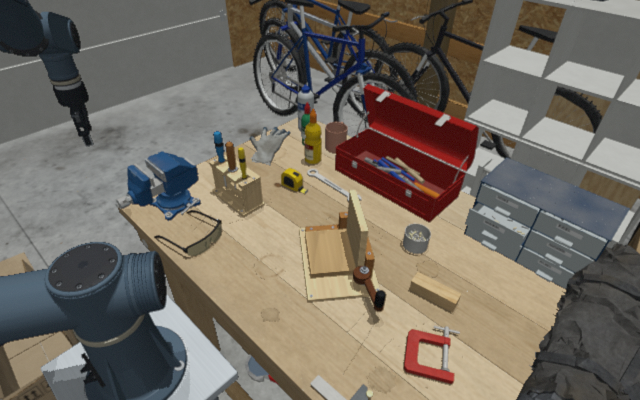

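View pics/top0.png

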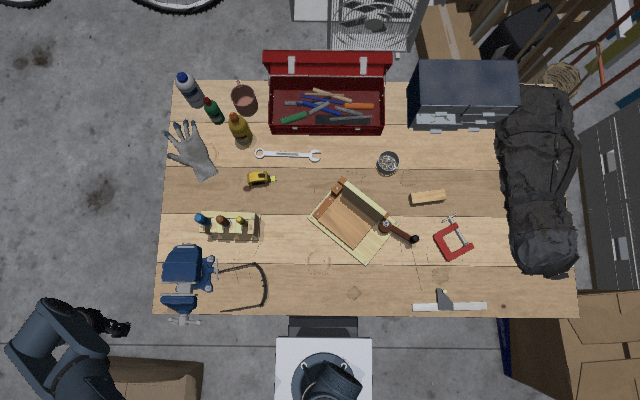

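The awl is probably the brown handle in the rack's middle slot, at (231,155) in scene and (222,221) in top. The panel runs from (345,185) at the stop to (390,222) at the cam in top, with the knob at (413,239). Next I'll measure these from depth.

```bash
cat > h.py <<'E'
from station import manip
import cv2, numpy as np
from scipy.spatial.transform import Rotation as R
np.set_printoptions(precision=4,suppress=True)
def cloud(n,d):
    c=manip.camera_model(n); v,u=np.indices(d.shape)
    P=np.dstack([(u-c['cx'])/c['fx']*d,-(v-c['cy'])/c['fy']*d,-d])
    return P@R.from_quat(c['attitude']).as_matrix().T+c['origin']
def proj(n,X):
    c=manip.camera_model(n); p=(np.atleast_2d(X)-c['origin'])@R.from_quat(c['attitude']).as_matrix()
    return np.c_[c['cx']+c['fx']*p[:,0]/-p[:,2], c['cy']-c['fy']*p[:,1]/-p[:,2]]
E
python3 - <<'E'
from h import *
for n in("scene","top"):
    d=np.load(f"{n}0.npy"); P=cloud(n,d); im=cv2.imread(f"pics/{n}0.png")
    ok=d>0; x,y,z=P[...,0],P[...,1],P[...,2]
    def rect(lo,hi,reg,name):
        m=ok&(z>lo)&(z<hi)&(x>reg[0])&(x<reg[1])&(y>reg[2])&(y<reg[3])
        if m.sum()<5: print(n,name,m.sum());return
        r=cv2.minAreaRect(P[m][:,:2].astype(np.float32)); print(n,name,m.sum(),'c',np.array(r[0]),'size',r[1],'box',cv2.boxPoints(r).round(3).tolist(),'zmed',np.median(z[m]))
    J=(.3,.75,-.35,.1); Rk=(.35,.65,.25,.55)
    m=ok&(abs(x-.5)<.2)&(abs(y)<.3)&(z<.01); print('bench z',np.median(z[m]))
    rect(.172,.19,J,'panel top'); rect(.024,.036,J,'board'); rect(.084,.096,J,'fence'); rect(.08,.092,J,'stop')
    rect(.114,.126,Rk,'shelf'); rect(.2,.235,Rk,'handles')
    m=ok&(z>.2)&(z<.24)&(x>Rk[0])&(x<Rk[1])&(y>Rk[2])&(y<Rk[3])
    k,l,s,c=cv2.connectedComponentsWithStats(m.astype(np.uint8))
    for i in range(1,k):
        if s[i,4]>3: print('handle px',c[i],P[l==i].mean(0),P[l==i].max(0),im[l==i].mean(0))
    dark=ok&(im.max(2)<60)&(x>.3)&(x<.7)&(y>-.4)&(y<0)&(z>.03)&(z<.25)
    k,l,s,c=cv2.connectedComponentsWithStats(dark.astype(np.uint8))
    for i in range(1,k):
        if s[i,4]>8: print('dark',c[i],s[i],P[l==i].mean(0),P[l==i].max(0))
a=cv2.imread("pics/top0.png")[160:280,180:440]; b=cv2.imread("pics/scene0.png")[120:340,190:450]
cv2.imwrite("pics/c1.png",np.vstack([cv2.resize(a,(650,300),interpolation=3),cv2.resize(b,(650,300*0+290),interpolation=3)]))
E
```

```text
bench z 0.0009160981419571446
scene panel top 341 c [ 0.586  -0.1224] size (0.16002510488033295, 0.018754567950963974) box [[0.5289999842643738, -0.17900000512599945], [0.5429999828338623, -0.19099999964237213], [0.6430000066757202, -0.06599999964237213], [0.6290000081062317, -0.05400000140070915]] zmed 0.18095400973923748
scene board 2272 c [ 0.5951 -0.1517] size (0.22154873609542847, 0.355304092168808) box [[0.39899998903274536, -0.07800000160932541], [0.6150000095367432, -0.36000001430511475], [0.7910000085830688, -0.22599999606609344], [0.574999988079071, 0.05700000002980232]] zmed 0.03089205855679894
scene fence 243 c [ 0.5502 -0.1863] size (0.28846532106399536, 0.04195746034383774) box [[0.4440000057220459, -0.28600001335144043], [0.47699999809265137, -0.31200000643730164], [0.6570000052452087, -0.08699999749660492], [0.6240000128746033, -0.05999999865889549]] zmed 0.09074123649743948
scene stop 227 c [ 0.5496 -0.1872] size (0.2841954529285431, 0.042066559195518494) box [[0.4449999928474426, -0.2849999964237213], [0.4779999852180481, -0.3109999895095825], [0.6539999842643738, -
[... 2836 characters left out ...]
px [199.425  218.1375] [0.5105 0.3721 0.2211] [0.5245 0.3872 0.2325] [110.4125  79.5125  44.8   ]
handle px [219.9048 219.2063] [0.509  0.3129 0.2147] [0.5222 0.3246 0.2244] [47.5397 69.6984 97.4127]
handle px [238.5484 219.6774] [0.507  0.2557 0.2225] [0.5182 0.2623 0.2293] [ 65.4839 134.8387 147.7419]
dark [336.7241 192.8621] [332 188  11   9  29] [ 0.6312 -0.0405  0.0537] [ 0.6474 -0.024   0.1048]
dark [382.25   219.6875] [379 217   7   7  16] [ 0.5382 -0.1936  0.0628] [ 0.5442 -0.1846  0.082 ]
dark [381.3571 229.6429] [378 225  10   8  14] [ 0.5059 -0.1915  0.0528] [ 0.5236 -0.1812  0.0641]
dark [413.1045 239.0299] [407 235  12   9  67] [ 0.4713 -0.2897  0.0868] [ 0.4833 -0.2776  0.1026]
```

View pics/c1.png

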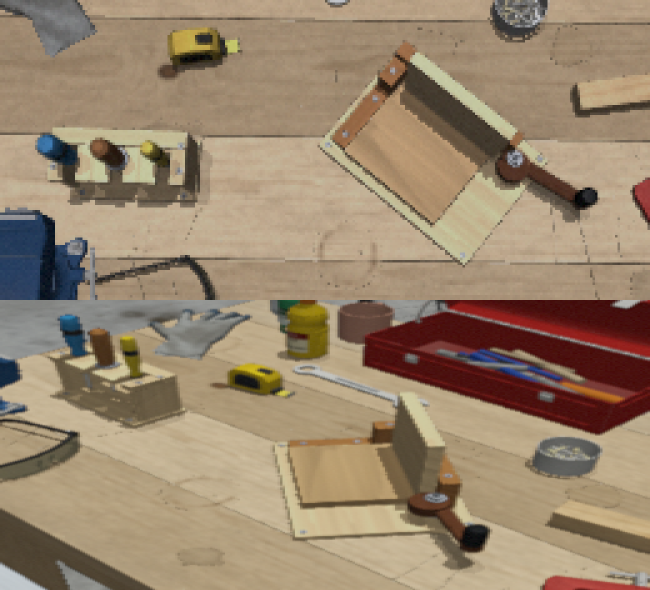

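The crop confirms the brown awl handle is in the middle slot, near world (0.509, 0.313). The panel's long axis points along (0.62, 0.78), and the knob is near (0.468, −0.292). I'll write a planning helper and set out.

```bash
cat >> h.py <<'E'
JY=np.array([.623,.782,0]);JY/=np.linalg.norm(JY);JX=np.array([JY[1],-JY[0],0]);JO=np.array([.5547,-.0900,0])
def jig(x,y,z): return JO+(x*JX+y*JY)/1e3+np.array([0,0,z/1e3])
def tool(yaz,a=(0,0,1)):
    "tool with z = -a, y towards azimuth yaz"
    z=-np.array(a,float)/np.linalg.norm(a); y=np.array([np.cos(yaz),np.sin(yaz),0]); y-=z*(y@z); y/=np.linalg.norm(y)
    return np.c_[np.cross(y,z),y,z]
def plan(p,Rt,n):
    "n equal rows from the measured pose to p, Rt"
    s=manip.sense(); R0=R.from_quat(s['tool_rot']).as_matrix()
    r=R.from_matrix(R0.T@Rt).as_rotvec()/n; S=sum(R.from_rotvec(r*k).as_matrix() for k in range(n))
    d=np.linalg.solve(S,R0.T@(np.array(p)-s['tcp_pos']))
    print(n,'rows dp',d/.5,'rot',r/2/np.pi,'| mm/row',np.linalg.norm(d)*1e3,'deg/row',np.degrees(np.linalg.norm(r)))
E
cat > p.py <<'E'
from h import *
s=manip.sense(); s0=s['tcp_pos'].copy(); s0[2]+=.12
o=manip.sense
manip_s=dict(s); manip_s['tcp_pos']=s0
import h
class F: sense=staticmethod(lambda:manip_s)
h.manip=F
plan([.468,-.292,.28],tool(-.413),26)
E
python3 p.py; python3 -m crank '[{"dp":[0,0,-0.08],"delta_rot":[0,0,0],"fingers":1},{"dp":[0,0,-0.08],"delta_rot":[0,0,0],"fingers":1},{"dp":[0,0,-0.08],"delta_rot":[0,0,0],"fingers":1}]'
```

```text
26 rows dp [-0.0774 -0.012   0.011 ] rot [-0.      0.      0.0099] | mm/row 39.56252504636233 deg/row 3.576568391299896
t: 0.35
tcp_pos: [0.2203, 0.5842, 0.4238]
tool_rot: [0.179, 0.984, -0.002, -0.001]
force: [0.6, 0.8, 0.3]
finger_gap: 1.001
gripper_force: 0.0
```

```bash
python3 -m crank '[{"dp":[-0.0774,-0.012,0.011],"delta_rot":[0,0,0.0099],"fingers":1},{"dp":[-0.0774,-0.012,0.011],"delta_rot":[0,0,0.0099],"fingers":1},{"dp":[-0.0774,-0.012,0.011],"delta_rot":[0,0,0.0099],"fingers":1},{"dp":[-0.0774,-0.012,0.011],"delta_rot":[0,0,0.0099],"fingers":1},{"dp":[-0.0774,-0.012,0.011],"delta_rot":[0,0,0.0099],"fingers":1},{"dp":[-0.0774,-0.012,0.011],"delta_rot":[0,0,0.0099],"fingers":1},{"dp":[-0.0774,-0.012,0.011],"delta_rot":[0,0,0.0099],"fingers":1},{"dp":[-0.0774,-0.012,0.011],"delta_rot":[0,0,0.0099],"fingers":1},{"dp":[-0.0774,-0.012,0.011],"delta_rot":[0,0,0.0099],"fingers":1},{"dp":[-0.0774,-0.012,0.011],"delta_rot":[0,0,0.0099],"fingers":1},{"dp":[-0.0774,-0.012,0.011],"delta_rot":[0,0,0.0099],"fingers":1},{"dp":[-0.0774,-0.012,0.011],"delta_rot":[0,0,0.0099],"fingers":1}]' | head -3
python3 -m crank '[{"dp":[-0.0774,-0.012,0.011],"delta_rot":[0,0,0.0099],"fingers":1},{"dp":[-0.0774,-0.012,0.011],"delta_rot":[0,0,0.0099],"fingers":1},{"dp":[-0.0774,-0.012,0.011],"delta_rot":[0,0,0.0099],"fingers":1},{"dp":[-0.0774,-0.012,0.011],"delta_rot":[0,0,0.0099],"fingers":1},{"dp":[-0.0774,-0.012,0.011],"delta_rot":[0,0,0.0099],"fingers":1},{"dp":[-0.0774,-0.012,0.011],"delta_rot":[0,0,0.0099],"fingers":1},{"dp":[-0.0774,-0.012,0.011],"delta_rot":[0,0,0.0099],"fingers":1},{"dp":[-0.0774,-0.012,0.011],"delta_rot":[0,0,0.0099],"fingers":1},{"dp":[-0.0774,-0.012,0.011],"delta_rot":[0,0,0.0099],"fingers":1},{"dp":[-0.0774,-0.012,0.011],"delta_rot":[0,0,0.0099],"fingers":1},{"dp":[-0.0774,-0.012,0.011],"delta_rot":[0,0,0.0099],"fingers":1},{"dp":[-0.0774,-0.012,0.011],"delta_rot":[0,0,0.0099],"fingers":1}]'
python3 - <<'E'
from h import *
# knob from the initial clouds: top cap and side
for n in("scene","top"):
    d=np.load(f"{n}0.npy");P=cloud(n,d);im=cv2.imread(f"pics/{n}0.png")
    m=(d>0)&(im.max(2)<70)&(np.hypot(P[...,0]-.468,P[...,1]+.292)<.03)&(P[...,2]>.092)
    print(n,m.sum(),P[m].mean(0),P[m].min(0),P[m].max(0))
E
```

```text
t: 1.35
tcp_pos: [0.5221, 0.236, 0.3572]
tool_rot: [0.527, 0.85, -0.0, -0.0]
t: 2.35
tcp_pos: [0.5059, -0.2231, 0.2913]
tool_rot: [0.801, 0.599, 0.0, -0.0]
force: [1.3, 0.1, 0.4]
finger_gap: 0.999
gripper_force: 0.0
scene 67 [ 0.4687 -0.294   0.0982] [ 0.4604 -0.3041  0.092 ] [ 0.4801 -0.2834  0.1027]
top 42 [ 0.4722 -0.2933  0.0987] [ 0.4607 -0.3036  0.093 ] [ 0.4833 -0.2835  0.1026]
```

```bash
python3 -c "
from h import *
plan([.470,-.2935,.139],tool(-.413),6)"
```

```text
6 rows dp [-0.0261 -0.0035  0.0508] rot [-0.     -0.      0.0034] | mm/row 28.603637773596194 deg/row 1.2130639945075745
```

```bash
python3 -m crank '[{"dp":[-0.052,-0.007,0],"delta_rot":[0,0,0.0068],"fingers":1},{"dp":[-0.052,-0.007,0],"delta_rot":[0,0,0.0068],"fingers":1},{"dp":[-0.052,-0.007,0],"delta_rot":[0,0,0.0068],"fingers":1},{"dp":[0,0,0.07],"delta_rot":[0,0,0],"fingers":0.5},{"dp":[0,0,0.07],"delta_rot":[0,0,0],"fingers":0.5},{"dp":[0,0,0.07],"delta_rot":[0,0,0],"fingers":0.5},{"dp":[0,0,0],"delta_rot":[0,0,0],"fingers":0.5}]'
python3 - <<'E'
from h import *
p,d=manip.snapshot("scene"); c=cv2.cvtColor(p,cv2.COLOR_RGB2BGR)[190:340,290:480]
cv2.imwrite("pics/k1.png",cv2.resize(c,None,fx=4,fy=4,interpolation=cv2.INTER_CUBIC))
plan([.470,-.2935,.139],tool(-.413),2)
E
```

```text
t: 2.93
tcp_pos: [0.4682, -0.2893, 0.1806]
tool_rot: [0.837, 0.548, -0.002, -0.007]
force: [-0.5, 0.4, -0.2]
finger_gap: 0.751
gripper_force: 0.0
2 rows dp [-0.003   0.0021  0.0445] rot [-0.0007 -0.0003  0.0001] | mm/row 22.34196782210628 deg/row 0.2840057487375748
```

View pics/k1.png

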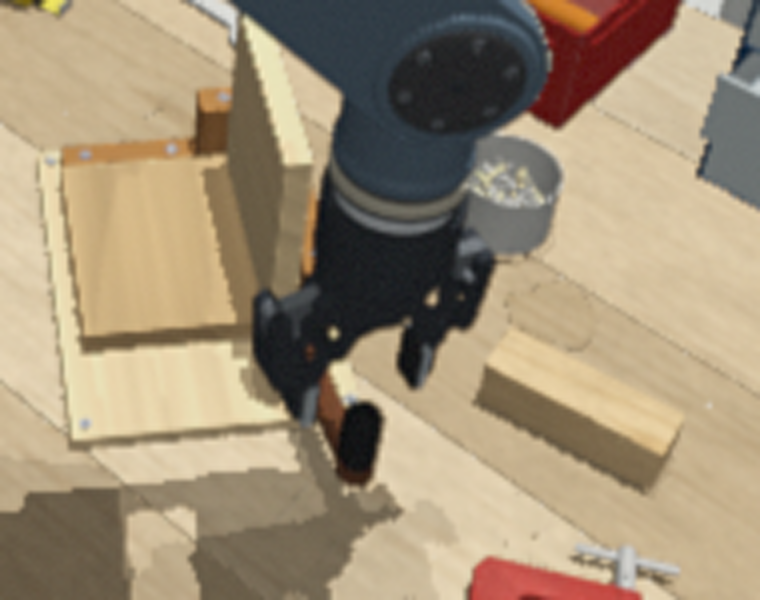

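The picture shows the open fingers straddling the knob, which sits at crop (360,440), i.e. pixel (380,300), with both fingertips still above and beside it. I'll descend and grip gently.

```bash
python3 -m crank '[{"dp":[-0.003,0.002,0.0445],"delta_rot":[0,0,0],"fingers":0.5},{"dp":[-0.003,0.002,0.0445],"delta_rot":[0,0,0],"fingers":0.5},{"dp":[0,0,0],"delta_rot":[0,0,0],"fingers":-0.6},{"dp":[0,0,0],"delta_rot":[0,0,0],"fingers":-0.6},{"dp":[0,0,0],"delta_rot":[0,0,0],"fingers":-0.6},{"dp":[0,0,0],"delta_rot":[0,0,0],"fingers":-0.6},{"dp":[0,0,0],"delta_rot":[0,0,0],"fingers":-0.6},{"dp":[0,0,0],"delta_rot":[0,0,0],"fingers":-0.6}]' 25
python3 - <<'E'
from h import *
s=manip.sense(); print(s['tcp_pos'],s['q'],s['force'])
# arc: lever angle 0->1.62 about the pivot
from math import *
piv=np.array([.5125,-.197]);k=s['tcp_pos'][:2]; v=k-piv; print('r',np.hypot(*v),'az',atan2(v[1],v[0]))
n=33;th=1.62/n
R0=R.from_quat(s['tool_rot']).as_matrix()
c,sn=cos(-th),sin(-th); v1=np.array([c*v[0]-sn*v[1],sn*v[0]+c*v[1]])
print(R0.T@np.r_[v1-v,0]/.5, th/2/pi)
E
```

```text
t: 3.65
tcp_pos: [0.4731, -0.2959, 0.1445]
tool_rot: [0.836, 0.548, 0.0, 0.002]
force: [-0.3, 0.5, 7.8]
finger_gap: 0.279
gripper_force: 25.4
[ 0.4731 -0.2959  0.1445] [-0.7592  0.6713  1.7292  0.      0.7372 -0.3484] [-0.3355  0.5025  7.796 ]
r 0.10644813939778541 az -1.9498123788719692
[-0.0001 -0.0104 -0.    ] 0.007813060842693044
```

```bash
python3 -m crank '[{"dp":[0,0,-0.008],"delta_rot":[0,0,0],"fingers":-0.6},{"dp":[0,0,0],"delta_rot":[0,0,0],"fingers":-0.6},{"dp":[0,-0.0104,0],"delta_rot":[0,0,0.0078],"fingers":-0.6},{"dp":[0,-0.0104,0],"delta_rot":[0,0,0.0078],"fingers":-0.6},{"dp":[0,-0.0104,0],"delta_rot":[0,0,0.0078],"fingers":-0.6},{"dp":[0,-0.0104,0],"delta_rot":[0,0,0.0078],"fingers":-0.6},{"dp":[0,-0.0104,0],"delta_rot":[0,0,0.0078],"fingers":-0.6},{"dp":[0,-0.0104,0],"delta_rot":[0,0,0.0078],"fingers":-0.6},{"dp":[0,-0.0104,0],"delta_rot":[0,0,0.0078],"fingers":-0.6},{"dp":[0,-0.0104,0],"delta_rot":[0,0,0.0078],"fingers":-0.6}]'
cat > st.py <<'E'
from h import *
s=manip.sense();piv=np.array([.5125,-.197]);v=s['tcp_pos'][:2]-piv
Rt=R.from_quat(s['tool_rot']).as_matrix()
print('tcp',s['tcp_pos'],'r',np.hypot(*v),'lever',-1.96-np.arctan2(v[1],v[0]),'tool-frame force',Rt.T@s['force'],'yaz',np.arctan2(Rt[1,1],Rt[0,1]))
E
python3 st.py
```

```text
t: 4.48
tcp_pos: [0.4406, -0.2683, 0.1453]
tool_rot: [0.929, 0.371, 0.004, -0.002]
force: [22.3, 16.1, -18.8]
finger_gap: 0.28
gripper_force: 27.6
tcp [ 0.4406 -0.2683  0.1453] r 0.10124639654041233 lever 0.4004995652479879 tool-frame force [27.115   3.6767 19.045 ] yaz -0.8107925347871349
```

```bash
python3 -m crank '[{"dp":[0,0,0],"delta_rot":[0,0,0],"fingers":-0.2},{"dp":[0,0,0],"delta_rot":[0,0,0],"fingers":-0.2},{"dp":[0.006,0,0.002],"delta_rot":[0,0,0],"fingers":-0.2},{"dp":[0.003,0,0.002],"delta_rot":[0,0,0],"fingers":-0.2},{"dp":[0,0,0],"delta_rot":[0,0,0],"fingers":-0.6},{"dp":[0,0,0],"delta_rot":[0,0,0],"fingers":-0.6},{"dp":[0,0,0],"delta_rot":[0,0,0],"fingers":-0.6}]' 20; python3 st.py
```

```text
t: 5.07
tcp_pos: [0.4411, -0.2697, 0.1449]
tool_rot: [0.927, 0.374, 0.0, 0.0]
force: [0.3, 1.7, 3.3]
finger_gap: 0.284
gripper_force: 21.0
tcp [ 0.4411 -0.2697  0.1449] r 0.10192545843483616 lever 0.3868912092252126 tool-frame force [ 1.401  -0.9825 -3.3309] yaz -0.8035766880312375
```

Run:
```python
from h import *
from scipy.optimize import least_squares
for n,px in(("top",(386,223.2)),("scene",(363.2,269.5))):
    f=least_squares(lambda v:proj(n,np.r_[v,.0735])[0]-px,[.51,-.2]); print(n,f.x)
```

```text
top [ 0.5247 -0.2043]
scene [ 0.5183 -0.206 ]
```

```bash
sed -i 's/\[.5125,-.197\]/[.522,-.2035]/; s/-1.96-/-1.984-/' st.py; python3 -m crank '[{"dp":[0.0011,-0.0102,0],"delta_rot":[0,0,0.0078],"fingers":-0.6},{"dp":[0.0011,-0.0102,0],"delta_rot":[0,0,0.0078],"fingers":-0.6},{"dp":[0.0011,-0.0102,0],"delta_rot":[0,0,0.0078],"fingers":-0.6},{"dp":[0.0011,-0.0102,0],"delta_rot":[0,0,0.0078],"fingers":-0.6},{"dp":[0.0011,-0.0102,0],"delta_rot":[0,0,0.0078],"fingers":-0.6},{"dp":[0.0011,-0.0102,0],"delta_rot":[0,0,0.0078],"fingers":-0.6},{"dp":[0.0011,-0.0102,0],"delta_rot":[0,0,0.0078],"fingers":-0.6},{"dp":[0.0011,-0.0102,0],"delta_rot":[0,0,0.0078],"fingers":-0.6},{"dp":[0.0011,-0.0102,0],"delta_rot":[0,0,0.0078],"fingers":-0.6},{"dp":[0.0011,-0.0102,0],"delta_rot":[0,0,0.0078],"fingers":-0.6}]' >/dev/null; python3 st.py
```

```text
tcp [ 0.4202 -0.2237  0.1448] r 0.10376536862907625 lever 0.9618342969111366 tool-frame force [ 4.0812 -1.1395 -1.2861] yaz -1.2951429699096242
```

```bash
python3 -m crank '[{"dp":[0.0015,-0.0102,0],"delta_rot":[0,0,0.0078],"fingers":-0.6},{"dp":[0.0015,-0.0102,0],"delta_rot":[0,0,0.0078],"fingers":-0.6},{"dp":[0.0015,-0.0102,0],"delta_rot":[0,0,0.0078],"fingers":-0.6},{"dp":[0.0011,-0.0102,0],"delta_rot":[0,0,0.0078],"fingers":-0.6},{"dp":[0.0011,-0.0102,0],"delta_rot":[0,0,0.0078],"fingers":-0.6},{"dp":[0.0011,-0.0102,0],"delta_rot":[0,0,0.0078],"fingers":-0.6},{"dp":[0.0011,-0.0102,0],"delta_rot":[0,0,0.0078],"fingers":-0.6},{"dp":[0.0011,-0.0102,0],"delta_rot":[0,0,0.0078],"fingers":-0.6},{"dp":[0.0011,-0.0102,0],"delta_rot":[0,0,0.0078],"fingers":-0.6},{"dp":[0.0011,-0.0102,0],"delta_rot":[0,0,0.0078],"fingers":-0.6}]' >/dev/null; python3 st.py
```

```text
tcp [ 0.4229 -0.1727  0.1448] r 0.10382786458204181 lever -4.823964365347059 tool-frame force [ 0.8705 -1.0529 -3.1045] yaz -1.7845673525445755
```

```bash
for i in 1; do python3 -m crank '[{"dp":[0.0011,-0.0102,0],"delta_rot":[0,0,0.0078],"fingers":-0.6},{"dp":[0.0011,-0.0102,0],"delta_rot":[0,0,0.0078],"fingers":-0.6}]' >/dev/null; python3 st.py;  python3 -m crank '[{"dp":[0.0006,-0.0052,0],"delta_rot":[0,0,0.0039],"fingers":-0.6},{"dp":[0.0006,-0.0052,0],"delta_rot":[0,0,0.0039],"fingers":-0.6}]' >/dev/null; python3 st.py; done
```

```text
tcp [ 0.4261 -0.1632  0.1448] r 0.10399888480066247 lever -4.727262586121962 tool-frame force [-0.6203  3.2808 -2.4255] yaz -1.8818882277435947
tcp [ 0.4279 -0.1594  0.1448] r 0.10388925472610089 lever -4.68767569403072 tool-frame force [-2.8364 11.0248 -1.7998] yaz -1.9280512646172847
```

```bash
python3 -m crank '[{"dp":[0.0004,-0.0052,0],"delta_rot":[0,0,0.0039],"fingers":-0.6},{"dp":[0,0,0],"delta_rot":[0,0,0],"fingers":-0.6}]' >/dev/null; python3 st.py;  python3 -m crank '[{"dp":[0.0004,-0.0052,0],"delta_rot":[0,0,0.0039],"fingers":-0.6},{"dp":[0,0,0],"delta_rot":[0,0,0],"fingers":-0.6}]' >/dev/null; python3 st.py
```

```text
tcp [ 0.4289 -0.1575  0.1448] r 0.10388919669240246 lever -4.666650988154949 tool-frame force [-1.4333  9.4714 -3.4448] yaz -1.952480749278009
tcp [ 0.4298 -0.1558  0.1448] r 0.10384385363834338 lever -4.6480225588127695 tool-frame force [-2.971  13.221  -2.1186] yaz -1.976899555878685
```

```bash
python3 -m crank '[{"dp":[0.0004,-0.0052,0],"delta_rot":[0,0,0.0039],"fingers":-0.6},{"dp":[0,0,0],"delta_rot":[0,0,0],"fingers":-0.6}]' >/dev/null; python3 st.py;  python3 -m crank '[{"dp":[0.0004,-0.0042,0],"delta_rot":[0,0,0.0032],"fingers":-0.6},{"dp":[0,0,0],"delta_rot":[0,0,0],"fingers":-0.6}]' >/dev/null; python3 st.py
```

```text
tcp [ 0.4308 -0.1539  0.1448] r 0.1038081281957267 lever -4.627426098115468 tool-frame force [-2.6097 15.4903 -2.5487] yaz -2.0011077209671067
tcp [ 0.4318 -0.1521  0.1448] r 0.103787533139701 lever -4.607642729723882 tool-frame force [-1.7462 13.7759 -3.1961] yaz -2.022034861094101
```

```bash
python3 -m crank '[{"dp":[0,0,0],"delta_rot":[0,0,0],"fingers":0},{"dp":[0,0,0],"delta_rot":[0,0,0],"fingers":0},{"dp":[0,0,0],"delta_rot":[0,0,0],"fingers":0},{"dp":[0,0,-0.07],"delta_rot":[0,0,0],"fingers":0},{"dp":[0,0,-0.08],"delta_rot":[0,0,0],"fingers":0},{"dp":[0,0,-0.08],"delta_rot":[0,0,0],"fingers":0},{"dp":[0,0,-0.08],"delta_rot":[0,0,0],"fingers":1},{"dp":[0,0,-0.08],"delta_rot":[0,0,0],"fingers":1},{"dp":[0,0,0],"delta_rot":[0,0,0],"fingers":1}]'
python3 - <<'E'
from h import *
plan([.509,.3125,.29],tool(-.03),18)
# refine panel face now
for n in("scene","top"):
    p,d=manip.snapshot(n);P=cloud(n,d)
    cv2.imwrite(f"pics/{n}1.png",cv2.cvtColor(p,cv2.COLOR_RGB2BGR)); np.save(f"{n}1.npy",d)
    m=(d>0)&(P[...,2]>.172)&(P[...,2]<.19)&(abs(P[...,0]-.59)<.1)&(abs(P[...,1]+.12)<.1)
    if m.sum()>20:
        Q=P[m][:,:2]; r=cv2.minAreaRect(Q.astype(np.float32)); print(n,m.sum(),np.array(r[0]),r[1],cv2.boxPoints(r).round(4).tolist())
E
python3 -c "
import cv2,numpy as np
a=cv2.imread('pics/top1.png')[160:280,290:440];b=cv2.imread('pics/scene1.png')[180:330,280:410]
cv2.imwrite('pics/c2.png',np.hstack([cv2.resize(a,(400,320),interpolation=3),cv2.resize(b,(380,320),interpolation=3)]))"
```

```text
t: 8.48
tcp_pos: [0.4358, -0.1506, 0.3467]
tool_rot: [0.975, -0.224, 0.008, 0.003]
force: [0.4, -0.5, 0.1]
finger_gap: 0.901
gripper_force: 0.0
18 rows dp [ 0.0371 -0.0494  0.0064] rot [ 0.0002 -0.0001 -0.0176] | mm/row 31.07126372955858 deg/row 6.344370884421112
scene 336 [ 0.5917 -0.1153] (0.16165748238563538, 0.01925516501069069) [[0.5322999954223633, -0.17100000381469727], [0.546999990940094, -0.1834000051021576], [0.6510999798774719, -0.059700001031160355], [0.6363999843597412, -0.04729999974370003]]
top 270 [ 0.5983 -0.1082] (0.13535276055335999, 0.0190226212143898) [[0.5478000044822693, -0.1543000042438507], [0.5625, -0.1664000004529953], [0.6488000154495239, -0.062199998646974564], [0.6341000199317932, -0.05000000074505806]]
```

View pics/c2.png

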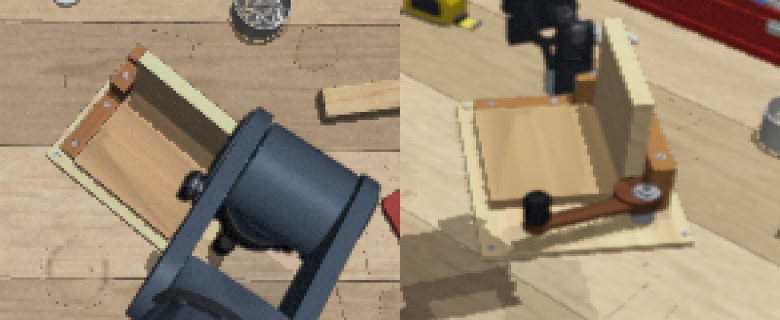

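The panel's end corner at (140,50) in the left view now touches the stop. In the right view the lever points towards the front of the jig, with the knob at (537,205), so the clamp looks set. Now I'll go to the rack.

```bash
python3 -m crank '[{"dp":[0.037,-0.0494,0],"delta_rot":[0,0,-0.0176],"fingers":1},{"dp":[0.037,-0.0494,0],"delta_rot":[0,0,-0.0176],"fingers":1},{"dp":[0.037,-0.0494,0],"delta_rot":[0,0,-0.0176],"fingers":1},{"dp":[0.037,-0.0494,0],"delta_rot":[0,0,-0.0176],"fingers":1},{"dp":[0.037,-0.0494,0],"delta_rot":[0,0,-0.0176],"fingers":1},{"dp":[0.037,-0.0494,0],"delta_rot":[0,0,-0.0176],"fingers":1},{"dp":[0.037,-0.0494,0],"delta_rot":[0,0,-0.0176],"fingers":1},{"dp":[0.037,-0.0494,0],"delta_rot":[0,0,-0.0176],"fingers":1},{"dp":[0.037,-0.0494,0],"delta_rot":[0,0,-0.0176],"fingers":1},{"dp":[0.037,-0.0494,0],"delta_rot":[0,0,-0.0176],"fingers":1},{"dp":[0.037,-0.0494,0],"delta_rot":[0,0,-0.0176],"fingers":1},{"dp":[0.037,-0.0494,0],"delta_rot":[0,0,-0.0176],"fingers":1}]' >/dev/null
python3 -m crank '[{"dp":[0.037,-0.0494,0],"delta_rot":[0,0,-0.0176],"fingers":1},{"dp":[0.037,-0.0494,0],"delta_rot":[0,0,-0.0176],"fingers":1},{"dp":[0.037,-0.0494,0],"delta_rot":[0,0,-0.0176],"fingers":1},{"dp":[0.037,-0.0494,0],"delta_rot":[0,0,-0.0176],"fingers":1},{"dp":[0.037,-0.0494,0],"delta_rot":[0,0,-0.0176],"fingers":1},{"dp":[0.037,-0.0494,0],"delta_rot":[0,0,-0.0176],"fingers":1},{"dp":[0,0,0],"delta_rot":[0,0,0],"fingers":1}]'
python3 - <<'E'
from h import *
plan([.509,.3125,.347],tool(-.03),2)
for n in("scene","top"):
    d=np.load(n+"0.npy");P=cloud(n,d)
    for y0 in(.372,.3125,.256):
        m=(d>0)&(abs(P[...,1]-y0)<.025)&(abs(P[...,0]-.51)<.03)&(P[...,2]>.14)&(P[...,2]<.235); Q=P[m]; t=Q[Q[:,2]>Q[:,2].max()-.012]
        # circle fit of side points
        print(n,y0,'x',np.percentile(t[:,0],[2,98]),'y',np.percentile(t[:,1],[2,98]),'zmax',np.percentile(Q[:,2],98))
P=cloud("scene",np.load("scene1.npy"));im=cv2.imread("pics/scene1.png")
m=(im.max(2)<70)&(np.hypot(P[...,0]-.432,P[...,1]+.152)<.04)&(P[...,2]>.085)&(P[...,2]<.11); print('knob',m.sum(),P[m].mean(0),P[m].min(0),P[m].max(0))
E
```

```text
t: 10.17
tcp_pos: [0.4999, 0.3168, 0.3364]
tool_rot: [0.716, 0.698, -0.003, -0.003]
force: [-1.0, -0.4, -0.4]
finger_gap: 1.0
gripper_force: 0.0
2 rows dp [-0.004   0.0091 -0.0106] rot [-0.0007  0.0001  0.0004] | mm/row 7.275740969408113 deg/row 0.298074146637036
scene 0.372 x [0.4998 0.5221] y [0.3648 0.3865] zmax 0.2283714909726991
scene 0.3125 x [0.4999 0.5206] y [0.3056 0.3236] zmax 0.22130945484576786
scene 0.256 x [0.5008 0.5173] y [0.2471 0.2629] zmax 0.2276583948711325
top 0.372 x [0.5012 0.5221] y [0.3649 0.3846] zmax 0.23009297747965912
top 0.3125 x [0.5007 0.5194] y [0.3063 0.3243] zmax 0.22300985095845055
top 0.256 x [0.5006 0.5166] y [0.2482 0.2621] zmax 0.22906142629001675
knob 76 [ 0.4272 -0.1635  0.0963] [ 0.4191 -0.1723  0.086 ] [ 0.4398 -0.1511  0.1027]
```

The camera estimate puts the knob further back than where I released it. I'll check the lever angle properly now that the arm is out of the way.

Run:
```python
from h import *
from scipy.optimize import least_squares
def blob(im,c,w=14):
    u,v=map(int,c); s=np.zeros(im.shape[:2],bool); s[v-w:v+w,u-w:u+w]=1
    m=((im.max(2)<60)&s).astype(np.uint8); k,l,st,ce=cv2.connectedComponentsWithStats(m); i=1+np.argmax(st[1:,4]); return ce[i],st[i]
now={}
for n in("scene","top"):
    p,d=manip.snapshot(n); im=cv2.cvtColor(p,cv2.COLOR_RGB2BGR); cv2.imwrite(f"pics/{n}2.png",im); np.save(n+"2.npy",d)
    out=[]
    for img,g in((cv2.imread(f"pics/{n}0.png"),(.470,-.2938,.08)),(im,(.4315,-.16,.08))):
        c,st=blob(img,proj(n,g)[0]); x=least_squares(lambda v:proj(n,np.r_[v,.0795])[0]-c,[.47,-.2]).x; out.append(x); print(n,'blob',c,st,'knob',x)
    P=cloud(n,d); m=(d>0)&(P[...,2]>.172)&(P[...,2]<.19)&(abs(P[...,0]-.59)<.1)&(abs(P[...,1]+.12)<.1)
    r=cv2.minAreaRect(P[m][:,:2].astype(np.float32)); print('panel',m.sum(),np.array(r[0]),r[1],cv2.boxPoints(r).round(4).tolist())
    for piv in((.522,-.2035),(.520,-.2005),(.524,-.2065)):
        a=[np.arctan2(*(x-piv)[::-1]) for x in out]; print(piv,[np.hypot(*(x-piv)) for x in out],'swing',(a[0]-a[1])%(2*np.pi))
im=cv2.imread("pics/top2.png")[165:275,290:430]; im2=cv2.imread("pics/scene2.png")[180:320,290:410]
cv2.imwrite("pics/c3.png",np.hstack([cv2.resize(im,(420,330),interpolation=3),cv2.resize(im2,(360,330),interpolation=3)]))
```

```text
scene blob [378.9257 300.3486] [374 291  11  20 175] knob [ 0.4672 -0.2942]
scene blob [326.3784 278.7095] [322 270  10  19 148] knob [ 0.4277 -0.1632]
panel 331 [ 0.5911 -0.1155] (0.1617666482925415, 0.01910259947180748) [[0.5321999788284302, -0.17170000076293945], [0.5468999743461609, -0.18389999866485596], [0.6500999927520752, -0.059300001710653305], [0.6353999972343445, -0.0471000000834465]]
(0.522, -0.2035) [np.float64(0.10599668926534772), np.float64(0.10253284369114449)] swing 1.431520031644748
(0.52, -0.2005) [np.float64(0.10757952178188707), np.float64(0.09953357041622607)] swing 1.442049446910433
(0.524, -0.2065) [np.float64(0.10451431846216022), np.float64(0.1055700546129607)] swing 1.4189677723191414
top blob [413.1045 239.0299] [407 235  12   9  67] knob [ 0.4722 -0.2915]
top blob [373.4906 250.9811] [370 247   8   9  53] knob [ 0.4315 -0.1605]
panel 315 [ 0.5909 -0.1171] (0.1583406627178192, 0.019340187311172485) [[0.5332000255584717, -0.1720999926328659], [0.5480999946594238, -0.18440000712871552], [0.6486999988555908, -0.06210000067949295], [0.6337000131607056, -0.04989999905228615]]
(0.522, -0.2035) [np.float64(0.10111134306964628), np.float64(0.1001857518531244)] swing 1.4986372045743757
(0.52, -0.2005) [np.float64(0.10278616466526476), np.float64(0.09711001127530657)] swing 1.5108838777192108
(0.524, -0.2065) [np.float64(0.09953899611760451), np.float64(0.10329576689710701)] swing 1.4842260000961378
```

View pics/c3.png

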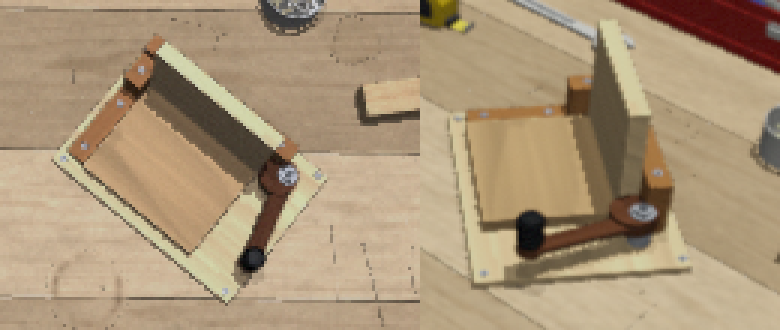

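The left view shows the nut at (287,177) and the knob at (253,258). I'll get the lever's direction by fitting its top surface in the depth data, before and after the swing.

Run:
```python
from h import *
yaw=[]
for n in("scene","top"):
    for i in(0,2):
        d=np.load(f"{n}{i}.npy");P=cloud(n,d); im=cv2.imread(f"pics/{n}{i}.png").astype(int)
        q=P[...,:2]-np.array([.522,-.2035]); rr=np.hypot(q[...,0],q[...,1])
        m=(d>0)&(P[...,2]>.049)&(P[...,2]<.063)&(rr>.03)&(rr<.092)&(im[...,2]-im[...,0]>20)&(im[...,2]<150)
        Q=P[m][:,:2]
        # keep near lever's direction
        a=np.arctan2(Q[:,1]+.2035,Q[:,0]-.522); g=-2.06 if i==0 else 2.70
        Q=Q[abs(np.angle(np.exp(1j*(a-g))))<.35]
        vx,vy,x0,y0=cv2.fitLine(Q.astype(np.float32),cv2.DIST_HUBER,0,.001,.001).ravel()
        az=np.arctan2(vy,vx); ref=g
        if np.cos(az-ref)<0: az+=np.pi
        print(n,i,len(Q),'az',np.angle(np.exp(1j*az)), 'mean pt',(x0,y0))
    # jig yaw from board top (pale wood): fit front-left edge via panel top rect long axis
    d=np.load(n+"2.npy");P=cloud(n,d)
    m=(d>0)&(P[...,2]>.172)&(P[...,2]<.19)&(abs(P[...,0]-.59)<.1)&(abs(P[...,1]+.12)<.1)
    l=cv2.fitLine(P[m][:,:2].astype(np.float32),cv2.DIST_L2,0,.001,.001).ravel(); print(n,'panel dir az',np.arctan2(l[1],l[0])%np.pi, 'center',P[m][:,:2].mean(0))
```

```text
scene 0 124 az -2.2752173 mean pt (np.float32(0.49662733), np.float32(-0.24964976))
scene 2 154 az 2.7776504 mean pt (np.float32(0.46827585), np.float32(-0.17880793))
scene panel dir az 0.8794445 center [ 0.5852 -0.1215]
top 0 98 az -2.1331165 mean pt (np.float32(0.49554354), np.float32(-0.2565082))
top 2 83 az 2.6833293 mean pt (np.float32(0.47548977), np.float32(-0.18077312))
top panel dir az 0.87671643 center [ 0.5901 -0.1169]
```

The two views disagree, giving 1.50 and 1.60 rad, so I can't be sure the lever is still home. I'll go back, straddle the knob without gripping, and push it with the trailing finger towards its limit.

```bash
python3 -c "
from h import *
plan([.431,-.159,.26],tool(-2.03),19)"
```

```text
19 rows dp [-0.0406  0.044   0.0081] rot [-0.      0.      0.0167] | mm/row 30.1897589251137 deg/row 6.026538449925401
```

```bash
python3 -m crank '[{"dp":[-0.0406,0.044,0],"delta_rot":[0,0,0.0167],"fingers":1},{"dp":[-0.0406,0.044,0],"delta_rot":[0,0,0.0167],"fingers":1},{"dp":[-0.0406,0.044,0],"delta_rot":[0,0,0.0167],"fingers":1},{"dp":[-0.0406,0.044,0],"delta_rot":[0,0,0.0167],"fingers":1},{"dp":[-0.0406,0.044,0],"delta_rot":[0,0,0.0167],"fingers":1},{"dp":[-0.0406,0.044,0],"delta_rot":[0,0,0.0167],"fingers":1},{"dp":[-0.0406,0.044,0],"delta_rot":[0,0,0.0167],"fingers":1},{"dp":[-0.0406,0.044,0],"delta_rot":[0,0,0.0167],"fingers":1},{"dp":[-0.0406,0.044,0],"delta_rot":[0,0,0.0167],"fingers":1},{"dp":[-0.0406,0.044,0],"delta_rot":[0,0,0.0167],"fingers":1},{"dp":[-0.0406,0.044,0],"delta_rot":[0,0,0.0167],"fingers":1},{"dp":[-0.0406,0.044,0],"delta_rot":[0,0,0.0167],"fingers":1}]' >/dev/null
python3 -m crank '[{"dp":[-0.0406,0.044,0.022],"delta_rot":[0,0,0.0167],"fingers":0.4},{"dp":[-0.0406,0.044,0.022],"delta_rot":[0,0,0.0167],"fingers":0.4},{"dp":[-0.0406,0.044,0.022],"delta_rot":[0,0,0.0167],"fingers":0.4},{"dp":[-0.0406,0.044,0.022],"delta_rot":[0,0,0.0167],"fingers":0.4},{"dp":[-0.0406,0.044,0.022],"delta_rot":[0,0,0.0167],"fingers":0.4},{"dp":[-0.0406,0.044,0.022],"delta_rot":[0,0,0.0167],"fingers":0.4},{"dp":[-0.0406,0.044,0.022],"delta_rot":[0,0,0.0167],"fingers":0.4},{"dp":[0,0,0],"delta_rot":[0,0,0],"fingers":0.4}]'
python3 -c "
from h import *
plan([.431,-.159,.143],tool(-2.03),4)"
```

```text
t: 11.93
tcp_pos: [0.427, -0.1616, 0.2594]
tool_rot: [0.973, -0.231, -0.005, -0.001]
force: [-0.9, 0.4, 1.2]
finger_gap: 0.698
gripper_force: 0.0
4 rows dp [ 0.0016 -0.0021  0.0582] rot [ 0.      0.0004 -0.0003] | mm/row 29.118149642753 deg/row 0.18387361653282544
```

```bash
python3 -m crank '[{"dp":[0.0016,-0.002,0.058],"delta_rot":[0,0,0],"fingers":0.4},{"dp":[0.0016,-0.002,0.058],"delta_rot":[0,0,0],"fingers":0.4},{"dp":[0.0016,-0.002,0.058],"delta_rot":[0,0,0],"fingers":0.4},{"dp":[0.0016,-0.002,0.058],"delta_rot":[0,0,0],"fingers":0.4},{"dp":[0,0,0],"delta_rot":[0,0,0],"fingers":-0.1},{"dp":[0,0,0],"delta_rot":[0,0,0],"fingers":-0.1},{"dp":[0,0,0],"delta_rot":[0,0,0],"fingers":-0.1}]' ; python3 st.py
python3 -m crank '[{"dp":[0,-0.006,0],"delta_rot":[0,0,0],"fingers":-0.1},{"dp":[0,-0.006,0],"delta_rot":[0,0,0],"fingers":-0.1}]' >/dev/null; python3 st.py
```

```text
t: 12.52
tcp_pos: [0.4379, -0.1589, 0.1469]
tool_rot: [0.974, -0.226, 0.0, 0.0]
force: [-0.7, -1.5, 0.5]
finger_gap: 0.454
gripper_force: 0.0
tcp [ 0.4379 -0.1589  0.1469] r 0.09522711428980121 lever -4.638339222001291 tool-frame force [ 0.0028  1.6249 -0.5186] yaz -2.02771681811226
tcp [ 0.4403 -0.1536  0.1478] r 0.09570926445770282 lever -4.577158302783342 tool-frame force [-1.7445  6.6775  2.7971] yaz -2.0264195962085463
```

```bash
python3 -m crank '[{"dp":[0,-0.006,0.001],"delta_rot":[0,0,0.003],"fingers":-0.1},{"dp":[0,0,0],"delta_rot":[0,0,0],"fingers":-0.1}]' >/dev/null; python3 st.py
python3 -m crank '[{"dp":[0,-0.006,0.001],"delta_rot":[0,0,0.003],"fingers":-0.1},{"dp":[0,0,0],"delta_rot":[0,0,0],"fingers":-0.1}]' >/dev/null; python3 st.py
python3 -m crank '[{"dp":[0,-0.006,0.001],"delta_rot":[0,0,0.003],"fingers":-0.1},{"dp":[0,0,0],"delta_rot":[0,0,0],"fingers":-0.1}]' >/dev/null; python3 st.py
```

```text
tcp [ 0.4417 -0.1507  0.1476] r 0.09613216912924222 lever -4.543791893299568 tool-frame force [-1.203   5.5366 -1.912 ] yaz -2.0446221732728915
tcp [ 0.4425 -0.1493  0.1475] r 0.0962552484320499 lever -4.527004849878215 tool-frame force [-2.0613 14.1145 -4.4071] yaz -2.0608515889705266
tcp [ 0.4431 -0.1483  0.1473] r 0.09627688617739832 lever -4.514991326493185 tool-frame force [-2.7209 25.0727 -7.8193] yaz -2.076867876071251
```

```bash
python3 -m crank '[{"dp":[0,0.008,0],"delta_rot":[0,0,0],"fingers":-0.1},{"dp":[0,0.005,0],"delta_rot":[0,0,0],"fingers":0.3},{"dp":[0,0,0],"delta_rot":[0,0,0],"fingers":0.3},{"dp":[0,0,-0.06],"delta_rot":[0,0,0],"fingers":0.3},{"dp":[0,0,-0.08],"delta_rot":[0,0,0],"fingers":1},{"dp":[0,0,-0.08],"delta_rot":[0,0,0],"fingers":1},{"dp":[0,0,-0.08],"delta_rot":[0,0,0],"fingers":1},{"dp":[0,0,-0.08],"delta_rot":[0,0,0],"fingers":1},{"dp":[0,0,0],"delta_rot":[0,0,0],"fingers":1}]'
python3 - <<'E'
from h import *
p,d=manip.snapshot("scene"); im=cv2.cvtColor(p,cv2.COLOR_RGB2BGR)
s=np.zeros(im.shape[:2],bool); s[264:294,312:342]=1
m=((im.max(2)<60)&s).astype(np.uint8); k,l,st,ce=cv2.connectedComponentsWithStats(m); i=1+np.argmax(st[1:,4]); print(ce[i],st[i])
plan([.509,.3125,.347],tool(-.03),18)
E
```

```text
t: 13.93
tcp_pos: [0.4443, -0.1514, 0.343]
tool_rot: [0.967, -0.253, 0.009, 0.002]
force: [0.4, -0.6, -1.1]
finger_gap: 1.003
gripper_force: 0.0
[326.3741 278.6395] [322 270  10  19 147]
18 rows dp [ 0.0352 -0.0515 -0.0007] rot [ 0.0001 -0.0001 -0.0181] | mm/row 31.17294999581056 deg/row 6.53376569139781
```

Run:
```python
from h import *
from scipy.optimize import least_squares
def cen(m): 
    k,l,s,c=cv2.connectedComponentsWithStats(m.astype(np.uint8)); i=1+np.argmax(s[1:,4]); return c[i],s[i,4]
obs={}
for n,g in(("scene",(641-420)*120/360),("top",0)):
    for i in(0,2):
        im=cv2.imread(f"pics/{n}{i}.png").astype(int); px=proj(n,(.522,-.2035,.0735))[0]; u,v=px.astype(int)
        s=np.zeros(im.shape[:2],bool); s[v-7:v+8,u-7:u+8]=1
        m=s&(im.min(2)>95)&(im.max(2)-im.min(2)<40); c,a=cen(m); print(n,i,'nut',c,a,'expected',px); obs[n,i]=c
kn={("scene",0):(378.93,300.35),("scene",2):(326.38,278.7),("top",0):(413.10,239.03),("top",2):(373.49,250.98)}
def res(v):
    p=v[:2]; r=[]
    for j,n in enumerate(("scene","top")):
        o=v[4+2*j:6+2*j]; r+=list(o*.3)
        for i,a in((0,v[2]),(2,v[3])):
            r+=list(proj(n,np.r_[p,.0735])[0]+o-obs[n,i]); r+=list(proj(n,np.r_[p+.105*np.array([np.cos(a),np.sin(a)]),.0795])[0]+o-kn[n,i])
    return r
f=least_squares(res,[.522,-.2035,-2.06,-3.6,0,0,0,0]); print(f.x,'rms',np.sqrt(np.mean(f.fun**2))); a=f.x
print('swing',a[2]-a[3],'abs from jig yaw -.693: start',-2.002-a[2],'end',-2.002-a[3])
```

```text
scene 0 nut [363.9348 270.0435] 46 expected [363.3678 268.1523]
scene 2 nut [363.9388 269.9184] 49 expected [363.3678 268.1523]
top 0 nut [385.7586 222.8621] 29 expected [385.7696 224.0096]
top 2 nut [385.8    223.0571] 35 expected [385.7696 224.0096]
[ 0.5266 -0.2029 -2.1243 -3.5739 -0.2098  2.2515  0.1756  0.0724] rms 0.38988517221023733
swing 1.4495347022839282 abs from jig yaw -.693: start 0.12232532988773137 end 1.5718600321716596
```

The knob blob hasn't moved at all between pushes, so the 20 N finger probably gave way under load. I'll push again with the fingers shut hard, using their outer side.

```bash
python3 -c "
from h import *
plan([.415,-.194,.146],tool(-2.05),6)"
```

```text
6 rows dp [-0.0018  0.0171  0.0646] rot [ 0.     -0.0003 -0.0009] | mm/row 33.430807691898075 deg/row 0.3326911416198872
```

```bash
python3 -m crank '[{"dp":[-0.0054,0.0513,0],"delta_rot":[0,0,-0.0025],"fingers":-1},{"dp":[-0.0054,0.0513,0],"delta_rot":[0,-0.0015,-0.0025],"fingers":-1},{"dp":[0,0,0.077],"delta_rot":[0,0,0],"fingers":-1},{"dp":[0,0,0.077],"delta_rot":[0,0,0],"fingers":-1},{"dp":[0,0,0.077],"delta_rot":[0,0,0],"fingers":-1},{"dp":[0,0,0.077],"delta_rot":[0,0,0],"fingers":-1},{"dp":[0,0,0.077],"delta_rot":[0,0,0],"fingers":-1},{"dp":[0,0,0],"delta_rot":[0,0,0],"fingers":-1},{"dp":[0,-0.006,0],"delta_rot":[0,0,0],"fingers":-1},{"dp":[0,0,0],"delta_rot":[0,0,0],"fingers":-1}]' 100; python3 st.py
python3 -m crank '[{"dp":[0,-0.006,0],"delta_rot":[0,0,0],"fingers":-1},{"dp":[0,0,0],"delta_rot":[0,0,0],"fingers":-1}]' >/dev/null; python3 st.py
python3 -m crank '[{"dp":[0,-0.006,0],"delta_rot":[0,0,0],"fingers":-1},{"dp":[0,0,0],"delta_rot":[0,0,0],"fingers":-1}]' >/dev/null; python3 st.py
```

```text
t: 14.82
tcp_pos: [0.4117, -0.1888, 0.1434]
tool_rot: [0.971, -0.238, -0.004, -0.001]
force: [0.5, 0.0, 0.7]
finger_gap: 0.001
gripper_force: 0.0
tcp [ 0.4117 -0.1888  0.1434] r 0.11128041776170393 lever -4.993332199812267 tool-frame force [ 0.4512 -0.254  -0.7007] yaz -2.0517152162831347
tcp [ 0.4139 -0.1868  0.1453] r 0.10938828971665156 lever -4.97275796169561 tool-frame force [-0.1388  0.0908 -0.3437] yaz -2.0515711170259676
tcp [ 0.4148 -0.184   0.1443] r 0.10898973885112101 lever -4.945295585229067 tool-frame force [-0.2692  0.1819  0.1573] yaz -2.0517566363700235
```

```bash
for k in 1; do python3 -m crank '[{"dp":[0.003,-0.006,0],"delta_rot":[0,0,0],"fingers":-1},{"dp":[0,0,0],"delta_rot":[0,0,0],"fingers":-1}]' >/dev/null; python3 st.py
python3 -m crank '[{"dp":[0.003,-0.006,0],"delta_rot":[0,0,0],"fingers":-1},{"dp":[0,0,0],"delta_rot":[0,0,0],"fingers":-1}]' >/dev/null; python3 st.py
python3 -m crank '[{"dp":[0.001,-0.006,0],"delta_rot":[0,0,0],"fingers":-1},{"dp":[0,0,0],"delta_rot":[0,0,0],"fingers":-1}]' >/dev/null; python3 st.py; done
```

```text
tcp [ 0.4169 -0.1821  0.1432] r 0.10724963304733787 lever -4.924444413456604 tool-frame force [-0.5166  2.3148 -1.2875] yaz -2.0512892597046792
tcp [ 0.4189 -0.18    0.1426] r 0.10575128706685129 lever -4.90122630493135 tool-frame force [-2.056   4.1568 -2.3899] yaz -2.0512180985077286
tcp [ 0.4201 -0.1775  0.1425] r 0.10514188584843578 lever -4.875267780349063 tool-frame force [-3.6379  4.6857 -3.593 ] yaz -2.050799423590392
```

```bash
python3 -m crank '[{"dp":[0.001,-0.006,0],"delta_rot":[0,0,0.003],"fingers":-1},{"dp":[0,0,0],"delta_rot":[0,0,0],"fingers":-1}]' >/dev/null; python3 st.py
python3 -m crank '[{"dp":[0,-0.006,0],"delta_rot":[0,0,0.003],"fingers":-1},{"dp":[0,0,0],"delta_rot":[0,0,0],"fingers":-1}]' >/dev/null; python3 st.py
python3 -m crank '[{"dp":[0,-0.005,0],"delta_rot":[0,0,0.003],"fingers":-1},{"dp":[0,0,0],"delta_rot":[0,0,0],"fingers":-1}]' |grep -E "t:|gap"; python3 st.py
```

```text
tcp [ 0.4209 -0.1755  0.1424] r 0.1049492625763373 lever -4.855131909424109 tool-frame force [-4.3236 13.1153 -4.1765] yaz -2.06823666649405
tcp [ 0.4212 -0.174   0.1424] r 0.10502913000815785 lever -4.8412875699997615 tool-frame force [-7.4575 22.5925 -5.4687] yaz -2.08483544629229
t: 16.15
tool_rot: [0.965, -0.262, -0.009, 0.002]
finger_gap: 0.003
tcp [ 0.4213 -0.1734  0.1424] r 0.10506932815534636 lever -4.835293994432218 tool-frame force [-7.241  34.5822 -6.9165] yaz -2.101289362328928
```

```bash
python3 -m crank '[{"dp":[0,0.01,0],"delta_rot":[0,0,0],"fingers":-1},{"dp":[0,0.012,0],"delta_rot":[0,0,0],"fingers":-1}]' >/dev/null; python3 st.py
cat > blob.py <<'E'
from h import *
for n,(u,v) in(("scene",(327,279)),("top",(373,251))):
    p,d=manip.snapshot(n); im=cv2.cvtColor(p,cv2.COLOR_RGB2BGR); s=np.zeros(im.shape[:2],bool); s[v-15:v+15,u-15:u+15]=1
    m=((im.max(2)<60)&s).astype(np.uint8); k,l,st,ce=cv2.connectedComponentsWithStats(m); i=1+np.argmax(st[1:,4]); print(n,ce[i],st[i])
    cv2.imwrite(f"pics/{n}3.png",im)
E
python3 -m crank '[{"dp":[0,0.02,0],"delta_rot":[0,0,0],"fingers":-1},{"dp":[0,0,-0.08],"delta_rot":[0,0,0],"fingers":1},{"dp":[0,0,-0.08],"delta_rot":[0,0,0],"fingers":1},{"dp":[0,0,-0.08],"delta_rot":[0,0,0],"fingers":1},{"dp":[0,0,-0.08],"delta_rot":[0,0,0],"fingers":1},{"dp":[0,0,-0.08],"delta_rot":[0,0,0],"fingers":1},{"dp":[0,0,0],"delta_rot":[0,0,0],"fingers":1}]'
python3 blob.py
python3 -c "
from h import *
plan([.509,.3125,.347],tool(-.03),19)"
```

```text
tcp [ 0.4189 -0.1802  0.1423] r 0.10569489298520657 lever -4.903643636670175 tool-frame force [-0.0656  0.2884  0.2534] yaz -2.1096869911864524
t: 16.9
tcp_pos: [0.4201, -0.1915, 0.3498]
tool_rot: [0.964, -0.266, 0.004, 0.002]
force: [1.1, -0.4, -0.6]
finger_gap: 0.851
gripper_force: 0.0
scene [326.3649 278.7568] [322 270  10  19 148]
top [375.4967 246.894 ] [363 236  25  30 151]
19 rows dp [ 0.038  -0.0524 -0.0004] rot [-0.      0.     -0.0174] | mm/row 32.37707331555506 deg/row 6.268057712967358
```

The knob is back at the same pixel, (326.4, 278.7). From there it moves about 6 mm under 5 N, then meets a hard stop. So it is resting by friction about 0.06 rad short of the limit, near 1.60, and the panel is clamped. On to the awl.

```bash
python3 -m crank '[{"dp":[0.038,-0.0524,0],"delta_rot":[0,0,-0.0174],"fingers":1},{"dp":[0.038,-0.0524,0],"delta_rot":[0,0,-0.0174],"fingers":1},{"dp":[0.038,-0.0524,0],"delta_rot":[0,0,-0.0174],"fingers":1},{"dp":[0.038,-0.0524,0],"delta_rot":[0,0,-0.0174],"fingers":1},{"dp":[0.038,-0.0524,0],"delta_rot":[0,0,-0.0174],"fingers":1},{"dp":[0.038,-0.0524,0],"delta_rot":[0,0,-0.0174],"fingers":1},{"dp":[0.038,-0.0524,0],"delta_rot":[0,0,-0.0174],"fingers":1},{"dp":[0.038,-0.0524,0],"delta_rot":[0,0,-0.0174],"fingers":1},{"dp":[0.038,-0.0524,0],"delta_rot":[0,0,-0.0174],"fingers":1},{"dp":[0.038,-0.0524,0],"delta_rot":[0,0,-0.0174],"fingers":1},{"dp":[0.038,-0.0524,0],"delta_rot":[0,0,-0.0174],"fingers":1},{"dp":[0.038,-0.0524,0],"delta_rot":[0,0,-0.0174],"fingers":1}]' >/dev/null
python3 -m crank '[{"dp":[0.038,-0.0524,0],"delta_rot":[0,0,-0.0174],"fingers":1},{"dp":[0.038,-0.0524,0],"delta_rot":[0,0,-0.0174],"fingers":1},{"dp":[0.038,-0.0524,0],"delta_rot":[0,0,-0.0174],"fingers":1},{"dp":[0.038,-0.0524,0],"delta_rot":[0,0,-0.0174],"fingers":1},{"dp":[0.038,-0.0524,0],"delta_rot":[0,0,-0.0174],"fingers":1},{"dp":[0.038,-0.0524,0],"delta_rot":[0,0,-0.0174],"fingers":1},{"dp":[0.038,-0.0524,0],"delta_rot":[0,0,-0.0174],"fingers":1},{"dp":[0,0,0],"delta_rot":[0,0,0],"fingers":1}]'
python3 blob.py
python3 -c "
from h import *
plan([.510,.3140,.347],tool(-.03),2)"
```

```text
t: 18.67
tcp_pos: [0.5034, 0.3163, 0.341]
tool_rot: [0.715, 0.699, -0.005, -0.008]
force: [-0.6, -0.3, 0.2]
finger_gap: 0.999
gripper_force: 0.0
scene [326.4172 278.8808] [322 270  10  20 151]
top [373.6964 250.9464] [370 247   9   9  56]
2 rows dp [ 0.0006  0.0027 -0.0054] rot [-0.001  -0.0002  0.    ] | mm/row 3.018542648610712 deg/row 0.3555090690964197
```

```bash
python3 -m crank '[{"dp":[0.0006,0.003,-0.005],"delta_rot":[-0.001,-0.0002,0],"fingers":1},{"dp":[0.0006,0.003,-0.005],"delta_rot":[-0.001,-0.0002,0],"fingers":1},{"dp":[0,0,0],"delta_rot":[0,0,0],"fingers":1},{"dp":[0,0,0],"delta_rot":[0,0,0],"fingers":1}]'
python3 -c "
from h import *
plan([.510,.3145,.239],tool(-.03),4)"
```

```text
t: 19.1
tcp_pos: [0.5128, 0.3125, 0.3489]
tool_rot: [0.719, 0.695, 0.002, 0.001]
force: [0.3, 0.4, 0.1]
finger_gap: 1.001
gripper_force: 0.0
4 rows dp [ 0.0009 -0.0016  0.0549] rot [ 0.0002 -0.0001 -0.0001] | mm/row 27.47952034461264 deg/row 0.08668503340187929
```

```bash
python3 -m crank '[{"dp":[0.0018,-0.0032,0.035],"delta_rot":[0.0004,-0.0002,0],"fingers":1},{"dp":[0.0018,-0.0032,0.04],"delta_rot":[0.0004,-0.0002,0],"fingers":1},{"dp":[0,0,0.05],"delta_rot":[0,0,0],"fingers":1},{"dp":[0,0,0.05],"delta_rot":[0,0,0],"fingers":1},{"dp":[0,0,0.043],"delta_rot":[0,0,0],"fingers":1},{"dp":[0,0,0],"delta_rot":[0,0,0],"fingers":1},{"dp":[0,0,0],"delta_rot":[0,0,0],"fingers":1}]' 60
python3 - <<'E'
from h import *
for n in("scene","top"):
    p,d=manip.snapshot(n); cv2.imwrite(f"pics/{n}4.png",cv2.cvtColor(p,cv2.COLOR_RGB2BGR))
a=cv2.imread("pics/scene4.png")[90:230,170:310]; b=cv2.imread("pics/top4.png")[170:270,170:290]
cv2.imwrite("pics/c4.png",np.hstack([cv2.resize(a,(400,400),interpolation=3),cv2.resize(b,(400,400),interpolation=3)]))
plan([.510,.3145,.239],tool(-.03),1)
E
```

```text
t: 19.68
tcp_pos: [0.5087, 0.3145, 0.2389]
tool_rot: [0.719, 0.695, -0.002, -0.001]
force: [0.1, -0.1, -0.3]
finger_gap: 1.004
gripper_force: 0.0
1 rows dp [-0.0013  0.0002  0.0043] rot [ 0.0002 -0.     -0.0004] | mm/row 2.254333026652032 deg/row 0.15409592378237674
```

View pics/c4.png

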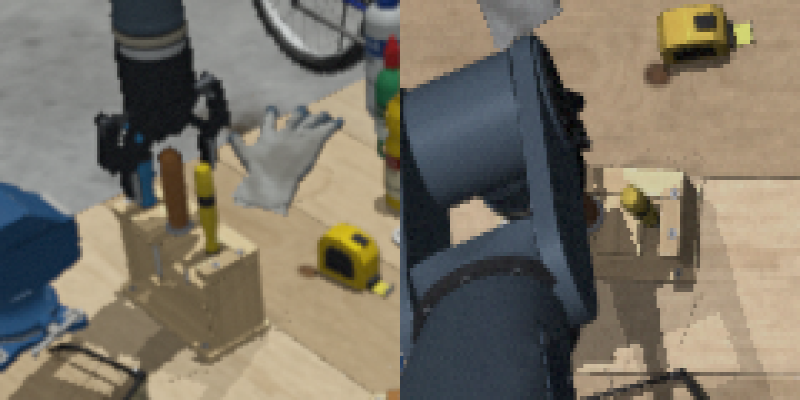

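```bash
python3 -c "
from h import *
print(proj('scene',[[.5087,.3145,.185],[.5087,.3145,.239],[.5087,.3145,.22],[.4662,.3145,.18],[.5512,.3145,.18]]))"
```

```text
[[229.9414 153.0811]
 [227.6497 137.5942]
 [228.4708 143.1432]
 [218.4501 160.1041]
 [241.4034 149.0514]]
```

In the left view the awl handle stands between the fingers, its top at crop (172,155), and the projections agree. The blue and yellow screwdrivers are clear. I'll close and lift.

```bash
python3 -m crank '[{"dp":[0,0,0],"delta_rot":[0,0,0],"fingers":-0.6},{"dp":[0,0,0],"delta_rot":[0,0,0],"fingers":-0.6},{"dp":[0,0,0],"delta_rot":[0,0,0],"fingers":-0.6},{"dp":[0,0,0],"delta_rot":[0,0,0],"fingers":-0.6},{"dp":[0,0,0],"delta_rot":[0,0,0],"fingers":-0.6},{"dp":[0,0,0],"delta_rot":[0,0,0],"fingers":-0.6},{"dp":[0,0,0],"delta_rot":[0,0,0],"fingers":-0.6},{"dp":[0,0,0],"delta_rot":[0,0,0],"fingers":-0.6}]' 60
python3 -c "
from h import *
s=manip.sense();print(s['tcp_pos'],s['tool_rot'],s['q'])"
python3 -m crank '[{"dp":[0,0,-0.04],"delta_rot":[0,0,0],"fingers":-0.6},{"dp":[0,0,-0.06],"delta_rot":[0,0,0],"fingers":-0.6},{"dp":[0,0,-0.06],"delta_rot":[0,0,0],"fingers":-0.6},{"dp":[0,0,-0.06],"delta_rot":[0,0,0],"fingers":-0.6},{"dp":[0,0,-0.06],"delta_rot":[0,0,0],"fingers":-0.6},{"dp":[0,0,0],"delta_rot":[0,0,0],"fingers":-0.6}]'
```

```text
t: 20.45
tcp_pos: [0.509, 0.3153, 0.2405]
tool_rot: [0.718, 0.696, -0.0, 0.0]
force: [-0.6, -0.3, 4.7]
finger_gap: 0.283
gripper_force: 58.7
[0.509  0.3153 0.2405] [ 0.7182  0.6959 -0.0002  0.0001] [ 0.3682  0.5697  1.5612 -0.0005  1.011   0.4   ]
t: 20.95
tcp_pos: [0.5112, 0.3163, 0.3861]
tool_rot: [0.718, 0.696, 0.005, 0.002]
force: [0.1, 0.2, -0.1]
finger_gap: 0.29
gripper_force: 59.0
```

```bash
cat >> h.py <<'E'
Y=-.693; JX=np.array([np.cos(Y),np.sin(Y),0]);JY=np.array([-np.sin(Y),np.cos(Y),0])
FC=np.array([.591,-.1163,0])-.009*JX   # foot line centre (xy)
A=-.5*JX+np.array([0,0,.866]); L=.2005
def tcp(y,off,z): "TCP for the awl tip at panel y, off in front of face, height z"; return FC+y*JY-off*JX+np.array([0,0,z])+L*A
RT=tool(Y,A)
def tip():
    s=manip.sense(); Rm=R.from_quat(s['tool_rot']).as_matrix(); t=s['tcp_pos']+L*Rm[:,2]; q=t-FC
    print('t',s['t'],'tip y',q@JY,'off',-q@JX,'z',t[2],'| F jx,jy,z',s['force']@JX,s['force']@JY,s['force'][2],'lean',np.degrees(np.arccos(-Rm[2,2])))
E
python3 -c "
from h import *
s=manip.sense()
import h
s['tcp_pos']=s['tcp_pos']+[0,0,.06]
class F: sense=staticmethod(lambda:s)
h.manip=F
print(tcp(-.060,.02,.12)); plan(tcp(-.060,.02,.12),RT,15)"
```

```text
[ 0.4532 -0.0799  0.2936]
15 rows dp [-0.0522  0.0049  0.0239] rot [-0.0053 -0.0019  0.0068] | mm/row 28.798528374385853 deg/row 3.1789670188535792
```

```bash
python3 -m crank '[{"dp":[0,0,-0.06],"delta_rot":[0,0,0],"fingers":-0.6},{"dp":[0,0,-0.06],"delta_rot":[0,0,0],"fingers":-0.6},{"dp":[-0.052,0.005,0.024],"delta_rot":[-0.0053,-0.0019,0.0068],"fingers":-0.6},{"dp":[-0.052,0.005,0.024],"delta_rot":[-0.0053,-0.0019,0.0068],"fingers":-0.6},{"dp":[-0.052,0.005,0.024],"delta_rot":[-0.0053,-0.0019,0.0068],"fingers":-0.6},{"dp":[-0.052,0.005,0.024],"delta_rot":[-0.0053,-0.0019,0.0068],"fingers":-0.6},{"dp":[-0.052,0.005,0.024],"delta_rot":[-0.0053,-0.0019,0.0068],"fingers":-0.6},{"dp":[-0.052,0.005,0.024],"delta_rot":[-0.0053,-0.0019,0.0068],"fingers":-0.6},{"dp":[-0.052,0.005,0.024],"delta_rot":[-0.0053,-0.0019,0.0068],"fingers":-0.6},{"dp":[-0.052,0.005,0.024],"delta_rot":[-0.0053,-0.0019,0.0068],"fingers":-0.6},{"dp":[-0.052,0.005,0.024],"delta_rot":[-0.0053,-0.0019,0.0068],"fingers":-0.6},{"dp":[-0.052,0.005,0.024],"delta_rot":[-0.0053,-0.0019,0.0068],"fingers":-0.6}]' >/dev/null
python3 -m crank '[{"dp":[-0.052,0.005,0.024],"delta_rot":[-0.0053,-0.0019,0.0068],"fingers":-0.6},{"dp":[-0.052,0.005,0.024],"delta_rot":[-0.0053,-0.0019,0.0068],"fingers":-0.6},{"dp":[-0.052,0.005,0.024],"delta_rot":[-0.0053,-0.0019,0.0068],"fingers":-0.6},{"dp":[-0.052,0.005,0.024],"delta_rot":[-0.0053,-0.0019,0.0068],"fingers":-0.6},{"dp":[-0.052,0.005,0.024],"delta_rot":[-0.0053,-0.0019,0.0068],"fingers":-0.6},{"dp":[0,0,0],"delta_rot":[0,0,0],"fingers":-0.6},{"dp":[0,0,0],"delta_rot":[0,0,0],"fingers":-0.6}]'
python3 -c "
from h import *
tip(); plan(tcp(-.060,.015,.05),RT,3)"
```

```text
t: 22.53
tcp_pos: [0.4498, -0.0815, 0.2877]
tool_rot: [0.874, 0.412, 0.104, 0.234]
force: [0.1, -0.2, -0.2]
finger_gap: 0.283
gripper_force: 59.3
t 22.5333 tip y -0.0651494383273547 off 0.02272829162910225 z 0.1134044532419928 | F jx,jy,z 0.18568857381454495 -0.08543563579038085 -0.2171687833844178 lean 29.63191283689048
3 rows dp [ 0.0026 -0.0174  0.0392] rot [-0.0003  0.0005  0.0003] | mm/row 21.492665639836982 deg/row 0.23836968813889145
```

Lower to near the board, then take one look from both cameras.

```bash
python3 -m crank '[{"dp":[0.0026,-0.0174,0.039],"delta_rot":[-0.0003,0.0005,0.0003],"fingers":-0.6},{"dp":[0.0026,-0.0174,0.039],"delta_rot":[-0.0003,0.0005,0.0003],"fingers":-0.6},{"dp":[0.0026,-0.0174,0.039],"delta_rot":[-0.0003,0.0005,0.0003],"fingers":-0.6},{"dp":[0,0,0],"delta_rot":[0,0,0],"fingers":-0.6},{"dp":[0,0,0],"delta_rot":[0,0,0],"fingers":-0.6}]' >/dev/null
python3 - <<'E'
from h import *
tip()
for n in("scene","top"):
    p,d=manip.snapshot(n); cv2.imwrite(f"pics/{n}5.png",cv2.cvtColor(p,cv2.COLOR_RGB2BGR))
s=manip.sense(); t=s['tcp_pos']+L*R.from_quat(s['tool_rot']).as_matrix()[:,2]
print(proj("scene",[t,np.r_[FC[:2],.03]-.08*JY,np.r_[FC[:2],.03]+.08*JY]))
a=cv2.imread("pics/scene5.png")[180:310,280:410]
cv2.imwrite("pics/c5.png",cv2.resize(a,(600,600),interpolation=cv2.INTER_CUBIC))
E
```

```text
t 22.95 tip y -0.05933430441923507 off 0.014042576441697003 z 0.06260829804626358 | F jx,jy,z -0.28417781472560455 -0.3887100047350358 -0.9525162920746109 lean 30.2241898228543
[[350.0195 256.1846]
 [355.4451 270.3304]
 [345.7749 228.6472]]
```

View pics/c5.png

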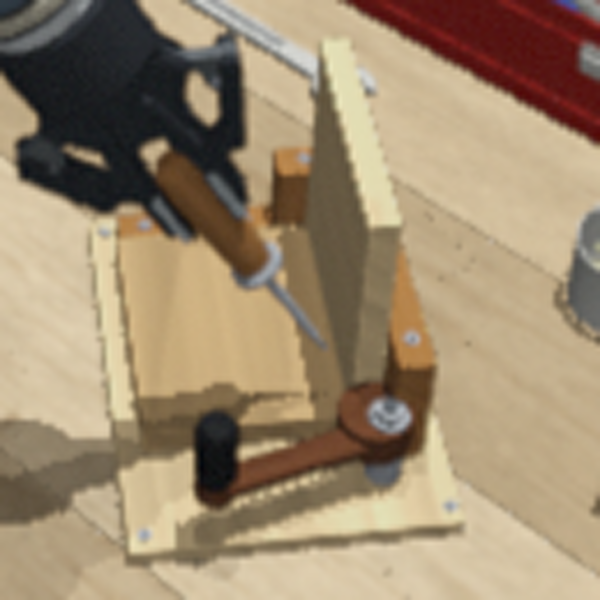

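The awl's point shows at crop (323,345), i.e. pixel (350,255), and the model predicts (350,256). It hangs in front of the foot of the panel near the cam end, and the lever still points forward. Now I'll feel for the board.

```bash
python3 -m crank '[{"dp":[0,-0.0087,0.015],"delta_rot":[0,0,0],"fingers":-0.6},{"dp":[0,-0.0087,0.015],"delta_rot":[0,0,0],"fingers":-0.6},{"dp":[0,-0.0087,0.015],"delta_rot":[0,0,0],"fingers":-0.6},{"dp":[0,0,0],"delta_rot":[0,0,0],"fingers":-0.6}]' >/dev/null; python3 -c "
from h import *
tip()"
python3 -m crank '[{"dp":[0,-0.002,0.0035],"delta_rot":[0,0,0],"fingers":-0.6},{"dp":[0,0,0],"delta_rot":[0,0,0],"fingers":-0.6}]' >/dev/null; python3 -c "
from h import *
tip()"
python3 -m crank '[{"dp":[0,-0.001,0.0017],"delta_rot":[0,0,0],"fingers":-0.6},{"dp":[0,0,0],"delta_rot":[0,0,0],"fingers":-0.6}]' >/dev/null; python3 -c "
from h import *
tip()"
```

```text
t 23.3833 tip y -0.05926287185168013 off 0.013151282948383965 z 0.03883488924700132 | F jx,jy,z -0.7874730829780291 -0.1432720576384554 -0.9831530841638902 lean 30.164083697573393
t 23.55 tip y -0.05889398203998919 off 0.012137607272176693 z 0.03860531214262933 | F jx,jy,z 0.5077441578612811 -1.070249462161276 -2.1619592172803497 lean 30.20374356014822
t 23.7167 tip y -0.059017753459383024 off 0.012396823851666523 z 0.0376803111592319 | F jx,jy,z -0.03785332002896383 -0.5124935548850937 -0.8798477801127211 lean 30.124242170639622
```

```bash
T='from h import *
tip()'
for i in 1; do 
python3 -m crank '[{"dp":[0,-0.002,0.0035],"delta_rot":[0,0,0],"fingers":-0.6},{"dp":[0,0,0],"delta_rot":[0,0,0],"fingers":-0.6}]' >/dev/null; python3 -c "$T"
python3 -m crank '[{"dp":[0,-0.002,0.0035],"delta_rot":[0,0,0],"fingers":-0.6},{"dp":[0,0,0],"delta_rot":[0,0,0],"fingers":-0.6}]' >/dev/null; python3 -c "$T"
python3 -m crank '[{"dp":[0,-0.001,0.0017],"delta_rot":[0,0,0],"fingers":-0.6},{"dp":[0,0,0],"delta_rot":[0,0,0],"fingers":-0.6}]' >/dev/null; python3 -c "$T"
done
```

```text
t 23.8833 tip y -0.05885942219045829 off 0.012512919049495932 z 0.03593991464639379 | F jx,jy,z 0.6997544791405708 -0.3235382003859809 -0.7638747119899261 lean 29.988320109050836
t 24.05 tip y -0.05864968910240857 off 0.012430480992703778 z 0.03447823776488243 | F jx,jy,z 1.221006184909886 0.40642550752778495 -0.7868754447098899 lean 29.882517105473628
t 24.2167 tip y -0.05855827495651307 off 0.012462675005636206 z 0.033869656262941084 | F jx,jy,z -0.7069683605936206 0.5482466485595244 -1.4848744801362779 lean 29.836778637154772
```

```bash
T='from h import *
tip()'
python3 -m crank '[{"dp":[0,0.007,0.004],"delta_rot":[0,0,0],"fingers":-0.6},{"dp":[0,0.007,0.004],"delta_rot":[0,0,0],"fingers":-0.6},{"dp":[0,0,0],"delta_rot":[0,0,0],"fingers":-0.6}]' >/dev/null; python3 -c "$T"
python3 -m crank '[{"dp":[0,-0.002,0.0035],"delta_rot":[0,0,0],"fingers":-0.6},{"dp":[0,0,0],"delta_rot":[0,0,0],"fingers":-0.6}]' >/dev/null; python3 -c "$T"
python3 -m crank '[{"dp":[0,-0.001,0.0017],"delta_rot":[0,0,0],"fingers":-0.6},{"dp":[0,0,0],"delta_rot":[0,0,0],"fingers":-0.6}]' >/dev/null; python3 -c "$T"
```

```text
t 24.4667 tip y -0.05840939567068319 off 0.003487751214304391 z 0.0341782608847673 | F jx,jy,z -0.4105232647737221 0.8494315115636007 -1.4911198402374788 lean 29.893207024047232
t 24.6333 tip y -0.05868450867210313 off 0.004739517787431393 z 0.0316473726628943 | F jx,jy,z 0.45572749357536824 0.31258363387041266 -0.8467972942420515 lean 29.812117991041937
t 24.8 tip y -0.05860144988423343 off 0.004697054255296259 z 0.03080512059263621 | F jx,jy,z -0.19949101435051325 0.012080186895958578 -1.094037412481534 lean 29.823071042391103
```

```bash
T='from h import *
tip()'
python3 -m crank '[{"dp":[0,-0.001,0.0017],"delta_rot":[0,0,0],"fingers":-0.6},{"dp":[0,0,0],"delta_rot":[0,0,0],"fingers":-0.6}]' >/dev/null; python3 -c "$T"
python3 -m crank '[{"dp":[0,-0.001,0.0017],"delta_rot":[0,0,0],"fingers":-0.6},{"dp":[0,0,0],"delta_rot":[0,0,0],"fingers":-0.6}]' >/dev/null; python3 -c "$T"
python3 -m crank '[{"dp":[0,-0.0005,0.0009],"delta_rot":[0,0,0],"fingers":-0.6},{"dp":[0,0,0],"delta_rot":[0,0,0],"fingers":-0.6}]' >/dev/null; python3 -c "$T"
```

```text
t 24.9667 tip y -0.05841085515093635 off 0.0044291328320863535 z 0.030248337911909645 | F jx,jy,z -0.3393339193515274 -0.574765193618621 -0.12522369995300808 lean 29.80686523731296
t 25.1333 tip y -0.058259566241808836 off 0.004212791167451383 z 0.02969595024833413 | F jx,jy,z -0.04123691832634735 -0.7021529880125068 -0.7057253057623204 lean 29.77538954243032
t 25.3 tip y -0.058167755021799175 off 0.004168629480933286 z 0.029418720267168824 | F jx,jy,z 0.3854480507162149 -0.11927280992841949 -0.001899164773507045 lean 29.75812298746267
```

```bash
T='from h import *
tip()'
python3 -m crank '[{"dp":[0,-0.001,0.0017],"delta_rot":[0,0,0],"fingers":-0.6},{"dp":[0,0,0],"delta_rot":[0,0,0],"fingers":-0.6}]' >/dev/null; python3 -c "$T"
python3 -m crank '[{"dp":[0,0.0017,0.001],"delta_rot":[0,0,0],"fingers":-0.6},{"dp":[0,0,0],"delta_rot":[0,0,0],"fingers":-0.6}]' >/dev/null; python3 -c "$T"
python3 -m crank '[{"dp":[0,0.0017,0.001],"delta_rot":[0,0,0],"fingers":-0.6},{"dp":[0,0,0],"delta_rot":[0,0,0],"fingers":-0.6}]' >/dev/null; python3 -c "$T"
python3 -m crank '[{"dp":[0,0.0017,0.001],"delta_rot":[0,0,0],"fingers":-0.6},{"dp":[0,0,0],"delta_rot":[0,0,0],"fingers":-0.6}]' >/dev/null; python3 -c "$T"
```

```text
t 25.4667 tip y -0.0581000078549018 off 0.004011728307857992 z 0.028880757216096786 | F jx,jy,z -1.12537878428593 -0.30064738255892237 -0.17839183006507503 lean 29.727210211471004
t 25.6333 tip y -0.05801997582913517 off 0.0027942443758988585 z 0.02898349825531249 | F jx,jy,z -1.1820432387604916 0.17587713822110307 0.30562135225827025 lean 29.743006919653688
t 25.8 tip y -0.058070590286191714 off 0.0020999769663225983 z 0.028837914867631625 | F jx,jy,z -1.1930327844073516 0.4694986928688845 0.5001329247789656 lean 29.719124053479632
t 25.9667 tip y -0.05809436262810081 off 0.0016598033819468574 z 0.028706405266464757 | F jx,jy,z -2.765875003114482 -0.2985685510638847 1.5819898231421456 lean 29.687482304432297
```

```bash
T='from h import *
tip()'
python3 -m crank '[{"dp":[0,-0.0012,0.0005],"delta_rot":[0,0,0],"fingers":-0.6},{"dp":[0.004,0,0],"delta_rot":[0,0,0],"fingers":-0.6},{"dp":[0.005,0,0],"delta_rot":[0,0,0],"fingers":-0.6},{"dp":[0.005,0,0],"delta_rot":[0,0,0],"fingers":-0.6},{"dp":[0.005,0,0],"delta_rot":[0,0,0],"fingers":-0.6}]' >/dev/null; python3 -c "$T"
python3 -m crank '[{"dp":[0.005,0,0],"delta_rot":[0,0,0],"fingers":-0.6},{"dp":[0.005,0,0],"delta_rot":[0,0,0],"fingers":-0.6},{"dp":[0.005,0,0],"delta_rot":[0,0,0],"fingers":-0.6}]' >/dev/null; python3 -c "$T"
```

```text
t 26.3833 tip y -0.04932818142350892 off 0.001632446552902827 z 0.028213739329462473 | F jx,jy,z -2.82186742994498 -2.060432897846181 3.71366529622069 lean 29.71626894377889
t 26.6333 tip y -0.041122833274263484 off 0.0015933159499083166 z 0.028166095004935054 | F jx,jy,z -2.3649522127657714 -2.0304629939631345 4.374856231660682 lean 29.716773775578865
```

```bash
T='from h import *
tip()'
python3 -m crank '[{"dp":[0.005,-0.0002,0],"delta_rot":[0,0,0],"fingers":-0.6},{"dp":[0.005,0,0],"delta_rot":[0,0,0],"fingers":-0.6},{"dp":[0.005,0,0],"delta_rot":[0,0,0],"fingers":-0.6},{"dp":[0.005,0,0],"delta_rot":[0,0,0],"fingers":-0.6},{"dp":[0.005,0,0],"delta_rot":[0,0,0],"fingers":-0.6},{"dp":[0.005,0,0],"delta_rot":[0,0,0],"fingers":-0.6}]' >/dev/null; python3 -c "$T"
python3 -m crank '[{"dp":[0.005,0,0],"delta_rot":[0,0,0],"fingers":-0.6},{"dp":[0.005,0,0],"delta_rot":[0,0,0],"fingers":-0.6},{"dp":[0.005,0,0],"delta_rot":[0,0,0],"fingers":-0.6},{"dp":[0.005,0,0],"delta_rot":[0,0,0],"fingers":-0.6},{"dp":[0.005,0,0],"delta_rot":[0,0,0],"fingers":-0.6},{"dp":[0.005,0,0],"delta_rot":[0,0,0],"fingers":-0.6}]' >/dev/null; python3 -c "$T"
```

```text
t 27.1333 tip y -0.025905063743320356 off 0.0015902102931133616 z 0.028103394413285382 | F jx,jy,z -2.4391215629132663 -3.0881329328893266 4.335872497032779 lean 29.724079134796124
t 27.6333 tip y -0.010870801343709525 off 0.001602419357459011 z 0.0280049185034226 | F jx,jy,z -2.6735316125104576 -3.0226528465527034 5.040003182510548 lean 29.72266454438971
```

```bash
T='from h import *
tip()'
python3 -m crank '[{"dp":[0.005,0,-0.0002],"delta_rot":[0,0,0],"fingers":-0.6},{"dp":[0.005,0,-0.0002],"delta_rot":[0,0,0],"fingers":-0.6},{"dp":[0.005,0,0],"delta_rot":[0,0,0],"fingers":-0.6},{"dp":[0.005,0,0],"delta_rot":[0,0,0],"fingers":-0.6},{"dp":[0.005,0,0],"delta_rot":[0,0,0],"fingers":-0.6},{"dp":[0.005,0,0],"delta_rot":[0,0,0],"fingers":-0.6},{"dp":[0.005,0,0],"delta_rot":[0,0,0],"fingers":-0.6},{"dp":[0.005,0,0],"delta_rot":[0,0,0],"fingers":-0.6}]' >/dev/null; python3 -c "$T"
python3 -m crank '[{"dp":[0.005,0,0],"delta_rot":[0,0,0],"fingers":-0.6},{"dp":[0.005,0,0],"delta_rot":[0,0,0],"fingers":-0.6},{"dp":[0.005,0,0],"delta_rot":[0,0,0],"fingers":-0.6},{"dp":[0.005,0,0],"delta_rot":[0,0,0],"fingers":-0.6},{"dp":[0.005,0,0],"delta_rot":[0,0,0],"fingers":-0.6},{"dp":[0.005,0,0],"delta_rot":[0,0,0],"fingers":-0.6},{"dp":[0.005,0,0],"delta_rot":[0,0,0],"fingers":-0.6},{"dp":[0.005,0,0],"delta_rot":[0,0,0],"fingers":-0.6}]' >/dev/null; python3 -c "$T"
```

```text
t 28.3 tip y 0.009183123881882053 off 0.0016701825550286555 z 0.028059652310682998 | F jx,jy,z -2.580508712415786 -2.3148809233103282 4.185814208020788 lean 29.72281790876236
t 28.9667 tip y 0.029111003723712024 off 0.0016722777698339655 z 0.02794660083270284 | F jx,jy,z -3.1074865935823084 -2.90745602227019 4.921543481437015 lean 29.721895760322514
```

```bash
T='from h import *
tip()'
python3 -m crank '[{"dp":[0.005,0,-0.0002],"delta_rot":[0,0,0],"fingers":-0.6},{"dp":[0.005,0,0],"delta_rot":[0,0,0],"fingers":-0.6},{"dp":[0.005,0,0],"delta_rot":[0,0,0],"fingers":-0.6},{"dp":[0.005,0,0],"delta_rot":[0,0,0],"fingers":-0.6},{"dp":[0.005,0,0],"delta_rot":[0,0,0],"fingers":-0.6},{"dp":[0.005,0,0],"delta_rot":[0,0,0],"fingers":-0.6}]' >/dev/null; python3 -c "$T"
python3 -m crank '[{"dp":[0.005,0,0],"delta_rot":[0,0,0],"fingers":-0.6},{"dp":[0.005,0,0],"delta_rot":[0,0,0],"fingers":-0.6},{"dp":[0.005,0,0],"delta_rot":[0,0,0],"fingers":-0.6},{"dp":[0.005,0,0],"delta_rot":[0,0,0],"fingers":-0.6},{"dp":[0.005,0,0],"delta_rot":[0,0,0],"fingers":-0.6},{"dp":[0.005,0,0],"delta_rot":[0,0,0],"fingers":-0.6},{"dp":[0,0,0],"delta_rot":[0,0,0],"fingers":-0.6}]' >/dev/null; python3 -c "$T"; python3 blob.py
```

```text
t 29.4667 tip y 0.044142891964632044 off 0.001714803085467443 z 0.027935483012377582 | F jx,jy,z -2.0357434326932244 -2.6417606334591497 4.690058740559915 lean 29.72156840023071
t 30.05 tip y 0.0601112634094306 off 0.001555959205276073 z 0.0279737730479864 | F jx,jy,z -2.7450335461922997 0.01937387666316548 4.060785773940654 lean 29.74471555790379
scene [326.3826 278.8054] [322 270  10  19 149]
top [373.6429 250.9286] [370 247   9   9  56]
```

The stroke is complete, the force stayed light at about 5 N, and the lever hasn't moved. I'll retreat along the awl's axis and go back to the rack.

```bash
python3 -m crank '[{"dp":[0,0,-0.03],"delta_rot":[0,0,0],"fingers":-0.6},{"dp":[0,0,-0.07],"delta_rot":[0,0,0],"fingers":-0.6},{"dp":[0,0,-0.08],"delta_rot":[0,0,0],"fingers":-0.6},{"dp":[0,0,-0.08],"delta_rot":[0,0,0],"fingers":-0.6},{"dp":[0,0.03,-0.05],"delta_rot":[0,0,0],"fingers":-0.6},{"dp":[0,0.03,-0.05],"delta_rot":[0,0,0],"fingers":-0.6},{"dp":[0,0,0],"delta_rot":[0,0,0],"fingers":-0.6}]'; python3 -c "
from h import *
plan([.509,.3153,.440],R.from_quat([.7182,.6959,-.0002,.0001]).as_matrix(),14)"
```

```text
t: 30.73
tcp_pos: [0.5004, 0.0423, 0.3798]
tool_rot: [0.873, 0.411, 0.114, 0.236]
force: [0.5, -0.3, 0.2]
finger_gap: 0.283
gripper_force: 59.4
14 rows dp [ 0.0367 -0.0106 -0.0132] rot [ 0.0058  0.0019 -0.0073] | mm/row 20.23033109309777 deg/row 3.4422002211175573
```

```bash
python3 -m crank '[{"dp":[0,0.02,-0.035],"delta_rot":[0,0,0],"fingers":-0.6},{"dp":[0,0.02,-0.035],"delta_rot":[0,0,0],"fingers":-0.6},{"dp":[0.0367,-0.0106,-0.0132],"delta_rot":[0.0058,0.0019,-0.0073],"fingers":-0.6},{"dp":[0.0367,-0.0106,-0.0132],"delta_rot":[0.0058,0.0019,-0.0073],"fingers":-0.6},{"dp":[0.0367,-0.0106,-0.0132],"delta_rot":[0.0058,0.0019,-0.0073],"fingers":-0.6},{"dp":[0.0367,-0.0106,-0.0132],"delta_rot":[0.0058,0.0019,-0.0073],"fingers":-0.6},{"dp":[0.0367,-0.0106,-0.0132],"delta_rot":[0.0058,0.0019,-0.0073],"fingers":-0.6},{"dp":[0.0367,-0.0106,-0.0132],"delta_rot":[0.0058,0.0019,-0.0073],"fingers":-0.6},{"dp":[0.0367,-0.0106,-0.0132],"delta_rot":[0.0058,0.0019,-0.0073],"fingers":-0.6},{"dp":[0.0367,-0.0106,-0.0132],"delta_rot":[0.0058,0.0019,-0.0073],"fingers":-0.6},{"dp":[0.0367,-0.0106,-0.0132],"delta_rot":[0.0058,0.0019,-0.0073],"fingers":-0.6},{"dp":[0.0367,-0.0106,-0.0132],"delta_rot":[0.0058,0.0019,-0.0073],"fingers":-0.6}]' >/dev/null
python3 -m crank '[{"dp":[0.0367,-0.0106,-0.0132],"delta_rot":[0.0058,0.0019,-0.0073],"fingers":-0.6},{"dp":[0.0367,-0.0106,-0.0132],"delta_rot":[0.0058,0.0019,-0.0073],"fingers":-0.6},{"dp":[0.0367,-0.0106,-0.0132],"delta_rot":[0.0058,0.0019,-0.0073],"fingers":-0.6},{"dp":[0.0367,-0.0106,-0.0132],"delta_rot":[0.0058,0.0019,-0.0073],"fingers":-0.6},{"dp":[0,0,0],"delta_rot":[0,0,0],"fingers":-0.6},{"dp":[0,0,0],"delta_rot":[0,0,0],"fingers":-0.6}]'; python3 -c "
from h import *
plan([.509,.3153,.42],R.from_quat([.7182,.6959,-.0002,.0001]).as_matrix(),2)"
```

```text
t: 32.23
tcp_pos: [0.5084, 0.3149, 0.4716]
tool_rot: [0.72, 0.694, -0.006, -0.003]
force: [0.6, 0.3, -1.2]
finger_gap: 0.281
gripper_force: 59.3
2 rows dp [0.0006 0.0011 0.0516] rot [-0.001   0.0003 -0.0005] | mm/row 25.799657490740923 deg/row 0.4271207506032621
```

```bash
python3 -m crank '[{"dp":[0.0006,0.001,0.0516],"delta_rot":[-0.001,0.0003,-0.0005],"fingers":-0.6},{"dp":[0.0006,0.001,0.0516],"delta_rot":[-0.001,0.0003,-0.0005],"fingers":-0.6},{"dp":[0,0,0.05],"delta_rot":[0,0,0],"fingers":-0.6},{"dp":[0,0,0.05],"delta_rot":[0,0,0],"fingers":-0.6},{"dp":[0,0,0],"delta_rot":[0,0,0],"fingers":-0.6},{"dp":[0,0,0],"delta_rot":[0,0,0],"fingers":-0.6}]'
python3 - <<'E'
from h import *
p,d=manip.snapshot("scene"); cv2.imwrite("pics/scene6.png",cv2.cvtColor(p,cv2.COLOR_RGB2BGR))
a=cv2.imread("pics/scene6.png")[70:220,160:310]; cv2.imwrite("pics/c6.png",cv2.resize(a,(600,600),interpolation=cv2.INTER_CUBIC))
s=manip.sense(); Z=R.from_quat(s['tool_rot']).as_matrix()[:,2]; t=s['tcp_pos']
print((proj("scene",[t+.2005*Z,t+.12*Z,t+.1*Z])-[160,70])*4)
plan([.509,.3153,.36],R.from_quat([.7182,.6959,-.0002,.0001]).as_matrix(),1)
E
```

```text
t: 32.73
tcp_pos: [0.5076, 0.3137, 0.3695]
tool_rot: [0.719, 0.695, -0.003, -0.001]
force: [1.4, 0.4, 0.0]
finger_gap: 0.288
gripper_force: 59.4
[[281.9376 348.3059]
 [268.3219 255.9308]
 [264.7563 231.74  ]]
1 rows dp [0.0022 0.001  0.0229] rot [-0.0001  0.     -0.0001] | mm/row 11.514467084777975 deg/row 0.06785570306731864
```

View pics/c6.png

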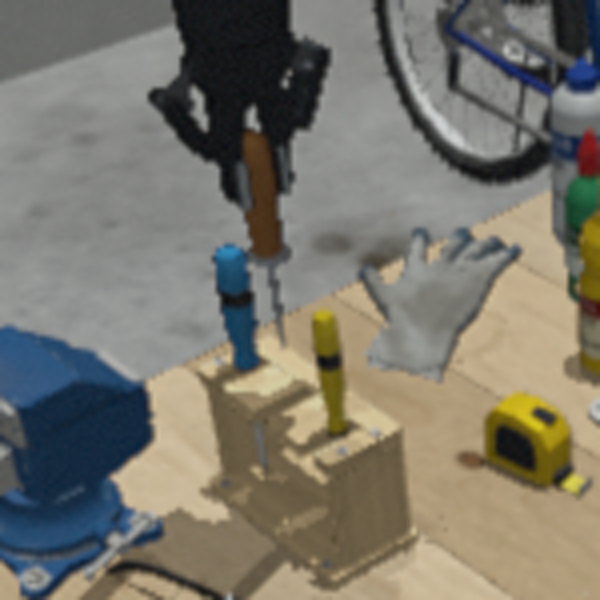

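The awl's point shows at crop (282,345) against a predicted (282,348), so the awl hasn't slipped in the grip. I'll lower it into the slot.

```bash
python3 -m crank '[{"dp":[0.0022,0.001,0.02],"delta_rot":[0,0,0],"fingers":-0.6},{"dp":[0.001,0.001,0.02],"delta_rot":[0,0,0],"fingers":-0.6},{"dp":[0,0,0.03],"delta_rot":[0,0,0],"fingers":-0.6},{"dp":[0,0,0.03],"delta_rot":[0,0,0],"fingers":-0.6},{"dp":[0,0,0],"delta_rot":[0,0,0],"fingers":-0.6}]'; python3 -c "
from h import *
plan([.509,.3153,.2415],R.from_quat([.7182,.6959,-.0002,.0001]).as_matrix(),3)"
```

```text
t: 33.2
tcp_pos: [0.5076, 0.3157, 0.3185]
tool_rot: [0.718, 0.696, -0.003, -0.001]
force: [-0.6, 0.1, -1.9]
finger_gap: 0.283
gripper_force: 59.4
3 rows dp [-0.0001  0.0012  0.0513] rot [-0.0003  0.0001  0.    ] | mm/row 25.662865989882153 deg/row 0.12903726005890748
```

```bash
python3 -m crank '[{"dp":[0,0.001,0.04],"delta_rot":[0,0,0],"fingers":-0.6},{"dp":[0,0.001,0.04],"delta_rot":[0,0,0],"fingers":-0.6},{"dp":[0,0,0.035],"delta_rot":[0,0,0],"fingers":-0.6},{"dp":[0,0,0.02],"delta_rot":[0,0,0],"fingers":-0.6},{"dp":[0,0,0.01],"delta_rot":[0,0,0],"fingers":-0.6},{"dp":[0,0,0],"delta_rot":[0,0,0],"fingers":-0.6},{"dp":[0,0,0],"delta_rot":[0,0,0],"fingers":-0.6}]'; python3 -c "
from h import *
plan([.509,.3153,.2405],R.from_quat([.7182,.6959,-.0002,.0001]).as_matrix(),1)"
```

```text
t: 33.78
tcp_pos: [0.5103, 0.3165, 0.2496]
tool_rot: [0.718, 0.696, 0.0, -0.0]
force: [0.1, 0.5, -0.6]
finger_gap: 0.283
gripper_force: 59.4
1 rows dp [-0.0024 -0.0026  0.0182] rot [-0.     -0.0001  0.    ] | mm/row 9.255532995568476 deg/row 0.043675145876318766
```

```bash
python3 -m crank '[{"dp":[-0.002,-0.002,0.008],"delta_rot":[0,0,0],"fingers":-0.6},{"dp":[0,0,0.007],"delta_rot":[0,0,0],"fingers":-0.6},{"dp":[0,0,0],"delta_rot":[0,0,0],"fingers":-0.6},{"dp":[0,0,0],"delta_rot":[0,0,0],"fingers":-0.6}]'
python3 -m crank '[{"dp":[0,0,0.003],"delta_rot":[0,0,0],"fingers":-0.6},{"dp":[0,0,0],"delta_rot":[0,0,0],"fingers":-0.6},{"dp":[0,0,0],"delta_rot":[0,0,0],"fingers":-0.6}]'
```

```text
t: 34.12
tcp_pos: [0.5087, 0.3152, 0.2415]
tool_rot: [0.718, 0.696, -0.001, -0.0]
force: [0.3, -0.3, -0.6]
finger_gap: 0.284
gripper_force: 59.4
t: 34.37
tcp_pos: [0.509, 0.3154, 0.2405]
tool_rot: [0.718, 0.696, -0.0, -0.0]
force: [-0.0, -0.5, 3.9]
finger_gap: 0.284
gripper_force: 59.5
```

```bash
python3 -m crank '[{"dp":[0,0,0],"delta_rot":[0,0,0],"fingers":0.2},{"dp":[0,0,0],"delta_rot":[0,0,0],"fingers":0.6},{"dp":[0,0,0],"delta_rot":[0,0,0],"fingers":1},{"dp":[0,0,0],"delta_rot":[0,0,0],"fingers":1},{"dp":[0,0,0],"delta_rot":[0,0,0],"fingers":1},{"dp":[0,0,0],"delta_rot":[0,0,0],"fingers":1},{"dp":[0,0,-0.04],"delta_rot":[0,0,0],"fingers":1},{"dp":[0,0,-0.06],"delta_rot":[0,0,0],"fingers":1},{"dp":[0,0,-0.08],"delta_rot":[0,0,0],"fingers":1},{"dp":[0,0,-0.08],"delta_rot":[0,0,0],"fingers":1},{"dp":[0,0,-0.06],"delta_rot":[0,0,0],"fingers":1},{"dp":[0,0,0],"delta_rot":[0,0,0],"fingers":1}]'
python3 - <<'E'
from h import *
for n in("scene","top"):
    p,d=manip.snapshot(n); im=cv2.cvtColor(p,cv2.COLOR_RGB2BGR); cv2.imwrite(f"pics/{n}7.png",im); P=cloud(n,d)
    m=(d>0)&(abs(P[...,1]-.3145)<.025)&(abs(P[...,0]-.51)<.03)&(P[...,2]>.14)&(P[...,2]<.235); Q=P[m]
    if len(Q)>5:
        t=Q[Q[:,2]>Q[:,2].max()-.012]; print(n,'awl top x',np.percentile(t[:,0],[2,98]),'y',np.percentile(t[:,1],[2,98]),'z',np.percentile(Q[:,2],98))
    m=(d>0)&(P[...,2]>.172)&(P[...,2]<.19)&(abs(P[...,0]-.59)<.1)&(abs(P[...,1]+.12)<.1)
    r=cv2.minAreaRect(P[m][:,:2].astype(np.float32)); print('panel',np.array(r[0]),r[1])
a=cv2.imread("pics/scene7.png")[110:330,190:420]; cv2.imwrite("pics/c7.png",cv2.resize(a,(627,600),interpolation=cv2.INTER_CUBIC))
E
python3 blob.py
```

```text
t: 35.37
tcp_pos: [0.5115, 0.3164, 0.4079]
tool_rot: [0.718, 0.696, 0.007, 0.003]
force: [0.4, 0.6, 0.6]
finger_gap: 1.002
gripper_force: 0.0
scene awl top x [0.4991 0.5194] y [0.3043 0.3237] z 0.22169839725979948
panel [ 0.5905 -0.116 ] (0.1618153154850006, 0.018339119851589203)
top awl top x [0.5002 0.5187] y [0.3066 0.3244] z 0.22248998880643459
panel [ 0.5909 -0.1173] (0.1583496630191803, 0.019713019952178)
scene [326.5    278.9026] [322 270  10  20 154]
top [373.8214 251.    ] [370 247   9   9  56]
```

View pics/c7.png

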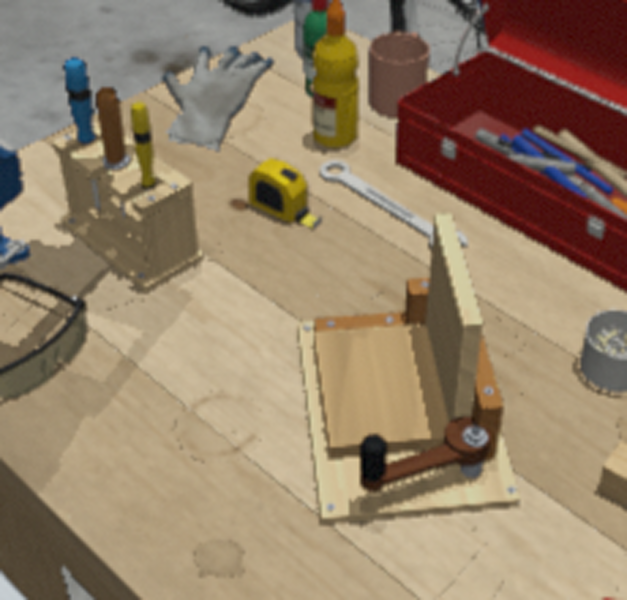

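The awl hangs upright in its slot (crop (112,130)), the panel stands at the stop and the lever at (375,465) is unmoved. The tape measure is in place and only the corner of the offcut shows. Handing in.

```bash
python3 -c "
from station import manip
print(manip.sign_off())"
```

```text
the job is handed in; nothing more can be done
None
```

The job is handed in, with no verdict returned: the awl scribed the panel's foot from about 58 mm cam-side to 60 mm stop-side of centre and is back in its slot. The cam looks set at about 1.57–1.6 rad, right around the 1.58 asked for; I could not measure its squeeze directly.

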